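Charge the disc mill and set its grinding gap

ROBOT

A 6-joint arm with a two-finger parallel gripper is mounted at the origin on the work surface; the furniture and walls round the work are solid. World frame = base frame: x ahead of the robot, y to its left, z up, the work surface at z = 0. Lengths are in m, angles in rad, forces in N, time in s.
With the tool pointing down it reaches from about 0.325 to 0.75 m from the base axis. Payload 7.6 kg.
Tool frame: the origin (TCP) lies at the very end of the fingers, on their centre line; the grasp point (between the pads) lies 19 mm behind it; z points along the fingers, x is the direction in which the jaws open and shut, and the axes are right-handed (so a half turn about z gives the same grasp; the last joint's range is limited). The gripper opens to 85 mm and grips with 20 to 120 N. Pads are 22 mm wide; open, the fingers measure 114 mm over their backs; the gripper's body (76 mm by 85 mm) begins 54 mm behind the grasp point. The pads swing forward as they close: fully open they stand 13 mm farther back than shut.
Start: joints at [-1.378, 0.052, 1.401, -0, 1.689, -0.07], TCP at [0.136, -0.507, 0.231] pointing down, gripper open.
Joint ranges: [-2.9, 2.9], [-0.91, 2.17], [0.12, 2.37], [-1.06, 4.2], [0.26, 2.73], [-2.93, 2.93]. Speed limits (rad/s): [2.57, 2.57, 3.01, 3.14, 3.14, 3.14].

INTERFACE

Orientations are given as a rotation vector (axis times angle).
In Python, from plant import r gives the robot as it stands.
- The arm moves only by the tool play_rows, never from a script. Its argument "moves" is a list of rows, each a list of 7 numbers: the closure, from 0 (fully open) to 1 (shut), then the shift along the tool's x, y, z in mm, then the turn, a rotation vector about the tool's x, y, z in rad. A call has 1 to 8 rows; each row is the pose to reach, as a shift and turn from the pose measured when the call began, along the tool's axes at that moment; what a row does not reach only later rows make up. A row lasts 1/12 s, in which the tool goes at most 41.7 mm and 7.16 degrees, less where a joint would pass 70% of its speed; a pose out of reach is approached as far as the arm can. A call with a gripper value outside its range is refused whole. The fingers move at their own pace and stop on an object; the grip force is fixed at half the most. Time passes only in rows, so rows that repeat a pose let the fingers close. It gives the time, the measured TCP pose, the force and the opening at its end, in the units of the state.
- r.state(): the state, without advancing time (a new reading comes with each control period).
- r.read_camera(name): name is "side" or "top" or "wrist"; returns the picture (480x640x3 uint8, red, green, blue); there is no depth.
- r.camera_model(name): a dict with "fov_y" (degrees; the focal length in pixels is half the picture's height over the tangent of half this angle, whatever the lens; pixels are square), "cx", "cy" (the principal point, pixels), "dist" ([k1, k2, p1, p2, k3] as OpenCV has them; the pictures are not rectified), "T" (4x4, takes a point from camera to world coordinates). Camera axes: x right, y down, z forward; pixel columns grow to the right and rows downward; lengths in m; the calibration is good to about 2 mm. A picture is of the moment at which its call begins: read the wrist's pose just before it. camera_model takes no time and is no camera call; for the wrist camera it gives the pose at the moment of the call.
- r.sign_off(): hands the job in, once; it reports no verdict.
The state is a dict: "clock": time; "joint_positions": joint angles; "qvel": joint speeds; "effort": joint torques, N m; "position": TCP position; "eef_rot": TCP orientation; "force": force on the tool from outside, world axes, zero at the start; "ft_torque": the same for the moment, N m; "width": finger opening in m.
Only numpy, scipy, OpenCV 4.12 (cv2) and the standard library are available. Lean on these libraries where they do the work, as an engineer would, in place of code of your own. Each camera call takes 0.05 s, during which the arm holds its last target.

TASK

Tip all six stone chips from the aluminium scoop into the mill's feed hopper and stand the empty scoop upright on the bench again, clear of the mill. Then set the grinding gap: turn the thumbscrew on top of the mill clockwise (seen from above) until the grinding discs meet and it seats, back it off a quarter turn, and finish still gripping the thumbscrew there, so that a colleague can tighten its lock ring. Leave the vials and the dropper bottle where they are.

Things in the scene. Friction and masses are not known exactly. Their poses are not given: they have to be found in the camera images.
- mill: the bench disc mill, fixed: a grey plinth 140 (x) x 190 (y) x 152 mm high, on it a round white grinding chamber 114 mm wide with the thumbscrew on top, its axis at y = -45 mm; beside it, overhanging the plinth's +y end, a round steel feed hopper, its axis at y = +102 mm. Origin: on the bench below the machine, z up; the drawer in the plinth's front faces -x.
- hopper_mouth (a point): centre of the hopper's open round mouth, in the plane of its rim, 260 mm above the bench: a funnel 132 mm wide at the rim (125 mm inside), 56 mm deep inside, narrowing to 48 mm at the bottom; the feed slide under it is shut, so what goes in stays in. Axes as the mill's
- gap_screw (a joint): turning of the thumbscrew about its vertical axis, rad: 0 = seated (hard stop, the discs touch), growing as it is backed off counter-clockwise seen from above; it rises 4 mm a turn, turns with slight friction (0.08 N m) and stays where it is left; at the start 0.9 to 2.5
- thumb_bar: the thumbscrew's black grip: an upright bar 56 mm long, 12 mm thick, 30 mm high, centred on the screw's axis; a white dot marks one end of its top. Origin at the bar's centre, 288 mm above the bench when seated; x along its length (towards the dot), y across its thickness, z up. Below it are a hub 30 mm wide (top 14 mm below the origin), then the lock ring 34 mm wide (top 36 mm below the origin). The hopper's rim is 81 mm from the screw's axis and 28 mm below the origin
- scoop: the aluminium sample scoop, loose, about 120 g: a flat pan 82 mm wide (y) with walls 28 mm high and 2 mm thick, its back wall at x = -55 mm and its open nose at x = +60 mm, where it narrows to 64 mm and the floor rises by 7 mm; a bar handle goes from the back wall to -x. Origin: on the underside, below the pan's middle; z up
- scoop_grip (a point): middle of the scoop's straight bar handle, 95 mm behind the scoop's origin and 24 mm above its underside: the handle is 86 mm long, 13 mm wide (across, scoop y) and 16 mm high, level; axes as the scoop's
- chip_0_centre (a point): centre of stone chip 0, a grey angular stone about 20 mm across and 14 mm high, 12 g; it starts in the scoop
- chip_1_centre (a point): centre of stone chip 1, a grey angular stone about 20 mm across and 14 mm high, 12 g; it starts in the scoop
- chip_2_centre (a point): centre of stone chip 2, a grey angular stone about 20 mm across and 14 mm high, 12 g; it starts in the scoop
- chip_3_centre (a point): centre of stone chip 3, a grey angular stone about 20 mm across and 14 mm high, 12 g; it starts in the scoop
- chip_4_centre (a point): centre of stone chip 4, a grey angular stone about 20 mm across and 14 mm high, 12 g; it starts in the scoop
- chip_5_centre (a point): centre of stone chip 5, a grey angular stone about 20 mm across and 14 mm high, 12 g; it starts in the scoop
- surface_box: fixed obstacle: a socket box on the wall that runs along the left edge of the bench, 153 mm wide, 82 mm high, standing 50 mm off the wall; origin at its lower edge, 169 mm up; its x points into the wall. Another: a microscope under a pale dust cover, up to 580 mm high, stands between the robot and the mill, 310 mm ahead and 90 mm to the right of the base; raise the arm over it to swing across; reach the scoop past its left
- vial_tall: bystander: white-capped sample vial, 26 mm wide, 55 mm high, origin under its centre, behind the mill
- vial_spare: bystander: black-capped sample vial, 26 mm wide, 55 mm high, origin under its centre, behind the mill
- oil_bottle: bystander: brown dropper bottle, 28 mm wide, 82 mm high, origin under its centre, right of the mill

How it is judged:
On the way, in this order (a step that is already met when the one before it is completed fails the run):
1. all six stone chips are in the mill's hopper (horizontal distance between each of chip_0_centre, chip_1_centre, chip_2_centre, chip_3_centre, chip_4_centre, chip_5_centre and hopper_mouth below 0.062 m and z of chip_0_centre in the frame of hopper_mouth between -0.065 and 0 m and z of chip_1_centre in the frame of hopper_mouth between -0.065 and 0 m and z of chip_2_centre in the frame of hopper_mouth between -0.065 and 0 m and z of chip_3_centre in the frame of hopper_mouth between -0.065 and 0 m and z of chip_4_centre in the frame of hopper_mouth between -0.065 and 0 m and z of chip_5_centre in the frame of hopper_mouth between -0.065 and 0 m), for 0.2 s.
2. the scoop stands upright on the bench, let go (height (world z) of scoop between -0.005 and 0.008 m and angle between scoop's own z axis and vertical below 0.12 rad and linear speed of scoop below 0.02 m/s and contact force between the fingers and scoop below 0.2 N), for 0.2 s.
3. the thumbscrew is gripped and turned home until it seats (value of joint gap_screw below 0.06 rad and contact force between the fingers and thumb_bar above 3 N), for 0.1 s.
At the end, for the whole second after the job is handed in: All six chips lie in the hopper below its rim; the scoop stands upright on the bench, let go; the thumbscrew is a quarter turn (1.57 rad, within 0.25) back from its seat, at rest, with the gripper still closed on its bar with more than 3 N (all of step 1 and all of step 2 and horizontal distance between scoop and mill above 0.13 m and value of joint gap_screw between 1.321 and 1.821 rad and velocity of joint gap_screw between -0.1 and 0.1 rad/s and contact force between the fingers and thumb_bar above 3 N); the arm keeps its last pose, push and grip.
It fails at once if the white-capped vial is knocked or moved by more than 30 mm (distance of vial_tall from where it was at the start of the episode above 0.03 m).
It fails at once if the black-capped vial is knocked or moved by more than 30 mm (distance of vial_spare from where it was at the start of the episode above 0.03 m).
It fails at once if the dropper bottle is knocked or moved by more than 30 mm (distance of oil_bottle from where it was at the start of the episode above 0.03 m).
It also fails if it takes over 67 s, if anything falls off the work surface, if the arm or the gripper's body presses on something with over 40 N, if the wrist force passes 120 N, or if a joint passes its speed limit or range.

## Working session

There is one attempt and no reset: what is moved stays moved. The work goes in short steps, Python scripts to look and compute and a tool call to move; the robot and the scene stay as the last step left them, time stands still between calls to the robot, and variables do not carry over. Pictures are saved under pics/ and viewed, and the job is handed in when it is done.

Besides the shell and the picture viewer there is one more tool, called after ">>>" as name(argument=value, ...), one argument or row to a line, values as JSON. play_rows: Moves the arm, as the interface text tells. Its arguments: {"type":"object","properties":{"moves":{"type":"array"}},"required":["moves"]}

```bash
ls; mkdir -p pics; python3 - <<'E'
from plant import r
import cv2,numpy as np
print(r.state())
for n in("side","top","wrist"):
    m=r.camera_model(n);print(n,m)
    cv2.imwrite(f"pics/{n}0.png",r.read_camera(n)[:,:,::-1])
E
```

```text
pics
{'clock': 0.0, 'joint_positions': array([-1.37833336e+00,  5.28133825e-02,  1.40177495e+00,  2.25705436e-05,
        1.68856321e+00, -7.02895292e-02]), 'qvel': array([ 0.00049707, -0.00021209,  0.00226373,  0.00023185,  0.00044405,
       -0.00047584]), 'effort': array([-1.38385047e-03, -3.81669724e+01, -3.60192990e+01, -2.16827502e-04,
        6.05031790e-03, -2.09151472e-05]), 'position': array([ 0.13633804, -0.50667068,  0.2304593 ]), 'eef_rot': array([-2.49247312e+00,  1.91065021e+00,  1.81003590e-03]), 'force': array([-0.13229606, -0.09540877,  0.92652888]), 'ft_torque': array([-0.06154572, -0.03616214,  0.01536589]), 'width': 0.08531783971612332}
side {'fov_y': 49.16928695979337, 'cx': 316.4541118788191, 'cy': 241.3327868672538, 'dist': array([-0.12429547,  0.        ,  0.        ,  0.        ,  0.        ]), 'T': array([[ 0.95814431,  0.18117583, -0.22166372,  0.78817039],
       [ 0.28610378, -0.5783805 ,  0.76395067, -0.70723768],
       [ 0.01020343, -0.79539381, -0.60600708,  0.77200527],
       [ 0.        ,  0.        ,  0.        ,  1.        ]])}
top {'fov_y': 43.148738637129995, 'cx': 325.69135206434953, 'cy': 234.37138535516277, 'dist': array([-0.0217913,  0.       ,  0.       ,  0.       ,  0.       ]), 'T': array([[ 0.13401339, -0.96977358,  0.20391082,  0.31695577],
       [-0.99097078, -0.13200865,  0.02346543,  0.01183873],
       [ 0.00416184, -0.20521434, -0.97870821,  1.4042208 ],
       [ 0.        ,  0.        ,  0.        ,  1.        ]])}
wrist {'fov_y': 62.187045274412604, 'cx': 321.9097394223052, 'cy': 240.52892958775348, 'dist': array([-0.05734251,  0.        ,  0.        ,  0.        ,  0.        ]), 'T': array([[ 0.2602353 , -0.92482951, -0.27743102,  0.20758965],
       [-0.96554469, -0.24956567, -0.07375927, -0.48697618],
       [-0.00102251,  0.28706681, -0.95791002,  0.37232871],
       [ 0.        ,  0.        ,  0.        ,  1.        ]])}
```

View pics/side0.png

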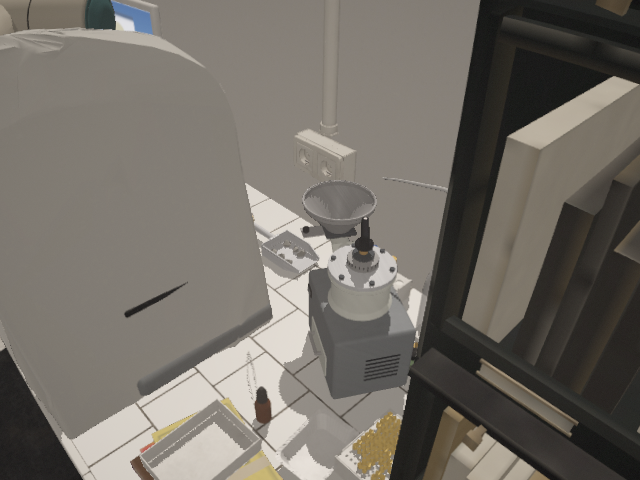

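View pics/top0.png

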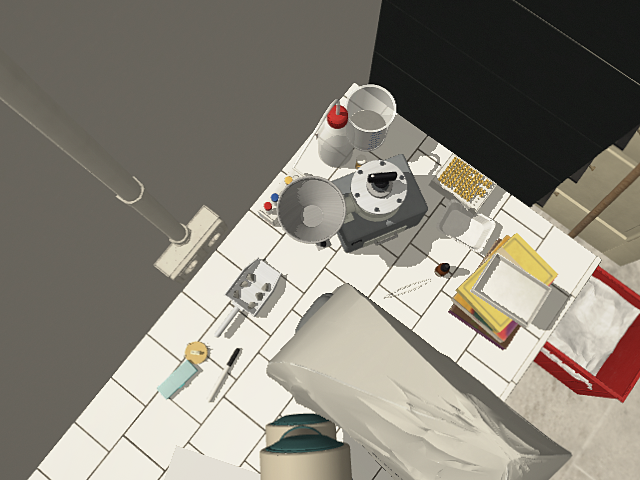

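View pics/wrist0.png

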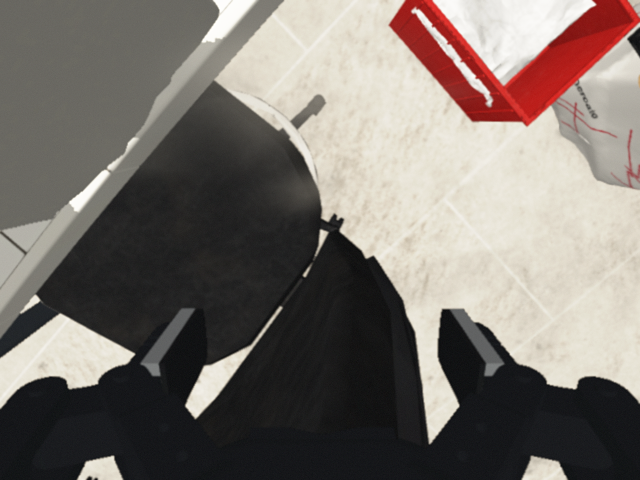

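The top view shows the scoop at about (252,288) with its handle running to (220,333). The hopper is at (312,210) and the thumbscrew at (382,180). The side view shows the hopper at (340,200) and the thumb bar at (364,240). I'll zoom in on these.

```bash
cat > h.py <<'E'
from plant import r
import cv2,numpy as np
from scipy.spatial.transform import Rotation as R
def K(m):
    f=240/np.tan(np.radians(m["fov_y"])/2)
    return np.array([[f,0,m["cx"]],[0,f,m["cy"]],[0,0,1]])
def ray(m,px):
    p=cv2.undistortPoints(np.array(px,float).reshape(-1,1,2),K(m),m["dist"]).reshape(-1,2)
    d=np.c_[p,np.ones(len(p))]@m["T"][:3,:3].T
    return m["T"][:3,3],d
def onz(m,px,z):
    o,d=ray(m,px); return o+d*((z-o[2])/d[:,2])[:,None]
def proj(m,P):
    T=np.linalg.inv(m["T"]); 
    return cv2.projectPoints(np.array(P,float).reshape(-1,1,3),cv2.Rodrigues(T[:3,:3])[0],T[:3,3],K(m),m["dist"])[0].reshape(-1,2)
def tri(ms,pxs):
    A=np.zeros((3,3));b=np.zeros(3)
    for m,p in zip(ms,pxs):
        o,d=ray(m,[p]);d=d[0]/np.linalg.norm(d[0]);M=np.eye(3)-np.outer(d,d);A+=M;b+=M@o
    return np.linalg.solve(A,b)
def toolrot(): return R.from_rotvec(r.state()["eef_rot"])
E
python3 - <<'E'
import cv2,numpy as np
t=cv2.imread("pics/top0.png");s=cv2.imread("pics/side0.png")
cv2.imwrite("pics/tz1.png",cv2.resize(t[240:350,190:340],None,fx=5,fy=5,interpolation=cv2.INTER_CUBIC))
cv2.imwrite("pics/tz2.png",cv2.resize(t[140:260,260:440],None,fx=4.4,fy=4.4,interpolation=cv2.INTER_CUBIC))
cv2.imwrite("pics/sz1.png",cv2.resize(s[170:300,230:410],None,fx=4.4,fy=4.4,interpolation=cv2.INTER_CUBIC))
E
```

```text
(no output)
```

View pics/tz1.png

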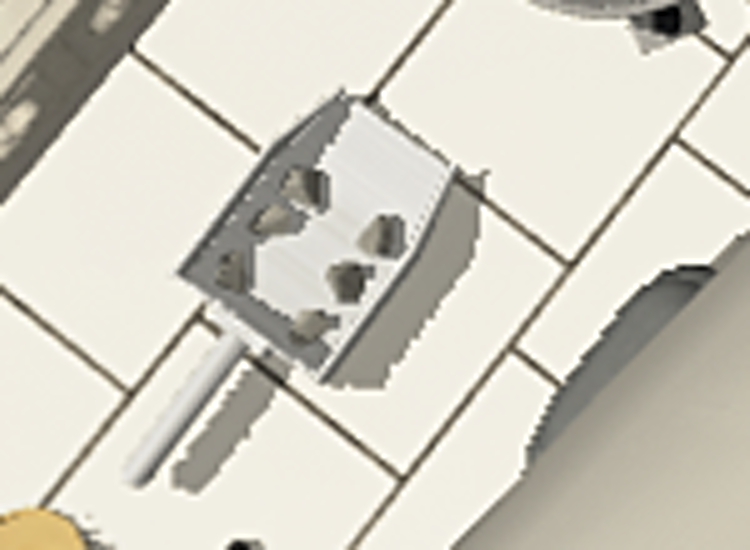

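View pics/tz2.png

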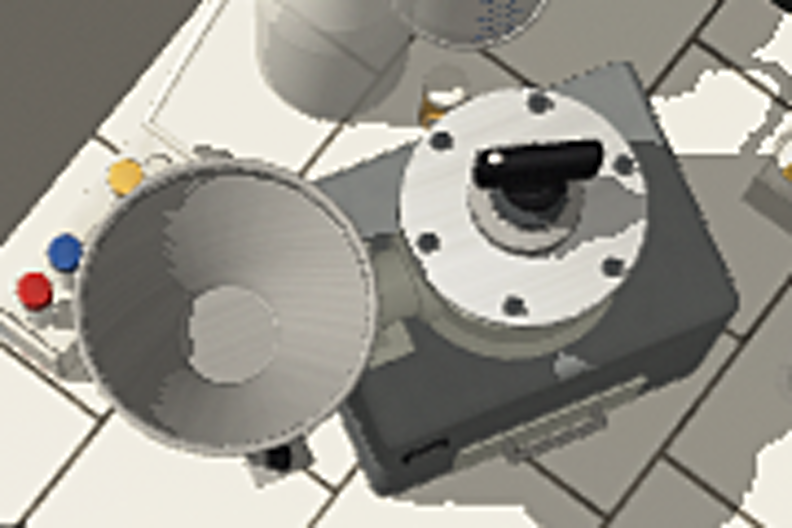

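View pics/sz1.png

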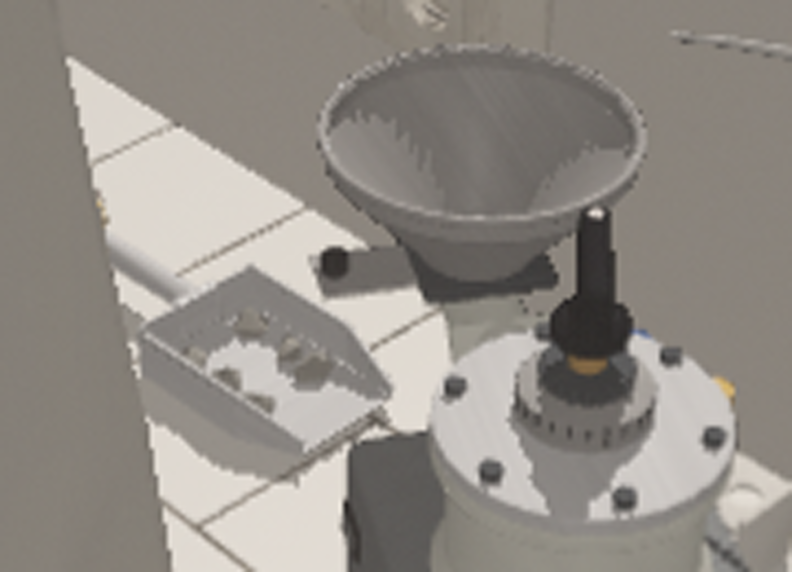

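Top crop: scoop wall-top corners are at (180,272), (322,380), (342,92) and (458,172), and the handle runs (235,335) to (135,480). The hopper rim is centred near (228,306). The bar top runs from (478,160) to (602,150), with the dot on its left end at (495,157).

```bash
python3 - <<'E'
from h import *
mt=r.camera_model("top");ms=r.camera_model("side")
def c(pts,x0,y0,s): return (np.array(pts,float)+.5)/s-.5+[x0,y0]
a=c([[180,272],[322,380],[342,92],[458,172]],190,240,5)
P=onz(mt,a,.028);print("wall corners BL BR NL NR",P.round(4))
h=c([[235,335],[135,480]],190,240,5);H=onz(mt,h,.032);print("handle",H.round(4))
ax=H[0]-H[1];print("handle yaw",np.arctan2(ax[1],ax[0]),np.linalg.norm(ax))
e=P[1]-P[0];print("back wall yaw",np.arctan2(e[0],-e[1]),np.linalg.norm(e))
# hopper: rim points
rim=c([[80,310],[375,300],[228,160],[225,453],[115,215],[345,215],[110,400],[335,405]],260,140,4.4)
Q=onz(mt,rim,.26);
A=np.c_[2*Q[:,:2],np.ones(len(Q))];s=np.linalg.lstsq(A,(Q[:,:2]**2).sum(1),rcond=None)[0]
print("hopper",s[:2],np.sqrt(s[2]+s[:2]@s[:2]))
# same in side
rim=c([[320,135],[646,135],[480,48],[485,222],[360,195],[600,195]],230,170,4.4)
Q=onz(ms,rim,.26);A=np.c_[2*Q[:,:2],np.ones(len(Q))];s=np.linalg.lstsq(A,(Q[:,:2]**2).sum(1),rcond=None)[0]
print("hopper side",s[:2],np.sqrt(s[2]+s[:2]@s[:2]))
# chamber top disc
rim=c([[400,205],[648,205],[530,88],[520,326],[435,125],[620,120],[430,275],[615,285]],260,140,4.4)
for z in(.23,.245):
  Q=onz(mt,rim,z);A=np.c_[2*Q[:,:2],np.ones(len(Q))];s=np.linalg.lstsq(A,(Q[:,:2]**2).sum(1),rcond=None)[0]
  print("chamber",z,s[:2],np.sqrt(s[2]+s[:2]@s[:2]))
b=c([[478,160],[602,150],[495,157]],260,140,4.4);B=onz(mt,b,.304);print("bar",B.round(4),B[:2].mean(0),np.linalg.norm(B[1]-B[0]))
d=tri([mt,ms],[b[2],c([[597,213]],230,170,4.4)[0]]);print("dot tri",d)
E
```

```text
wall corners BL BR NL NR [[0.436  0.2515 0.028 ]
 [0.3965 0.1799 0.028 ]
 [0.5277 0.1915 0.028 ]
 [0.4983 0.1332 0.028 ]]
handle [[0.4109 0.2214 0.032 ]
 [0.3411 0.2552 0.032 ]]
handle yaw -0.4502437290686481 0.07753728479198022
back wall yaw -0.5038254225679659 0.08173013672607697
hopper [0.60155668 0.0736881 ] 0.06594076166749335
hopper side [0.60339462 0.07028753] 0.06644624809539167
chamber 0.23 [ 0.67510463 -0.05338993] 0.056644047795470276
chamber 0.245 [ 0.67052948 -0.05255667] 0.05592045244055006
bar [[ 0.6689 -0.0264  0.304 ]
 [ 0.6806 -0.0788  0.304 ]
 [ 0.6712 -0.0335  0.304 ]] [ 0.67472358 -0.05260461  0.304     ] 0.0536619453410555
dot tri [ 0.67211295 -0.03352918  0.30177958]
```

```bash
cat >> h.py <<'E'
def down(yaw_x):
    # tool pointing down, tool x axis at world yaw
    x=np.array([np.cos(yaw_x),np.sin(yaw_x),0]);z=np.array([0,0,-1.]);return R.from_matrix(np.c_[x,np.cross(z,x),z])
def go(p,rot=None):
    s=r.state();T=R.from_rotvec(s["eef_rot"]);rot=rot or T
    d=T.inv().apply(np.array(p)-s["position"])*1000
    w=(T.inv()*rot).as_rotvec()
    print("shift",d.round(1),"turn",w.round(3),"rows",round(max(np.linalg.norm(d)/41.7,np.degrees(np.linalg.norm(w))/7.16),1))
def st():
    s=r.state();T=R.from_rotvec(s["eef_rot"]).as_matrix()
    print("t",round(s["clock"],2),"p",s["position"].round(4),"x",T[:,0].round(3),"z",T[:,2].round(3),"q",s["joint_positions"].round(3),"F",s["force"].round(1),"M",s["ft_torque"].round(2),"w",round(s["width"],4))
E
python3 - <<'E'
from h import *
mt=r.camera_model("top");ms=r.camera_model("side")
for z in (0,.3,.5,.58): print(z,onz(mt,[[267,372],[345,285],[570,455],[297,325]],z)[:,:2].round(3).tolist())
print("wall edge",onz(mt,[[180,290],[60,440],[95,425]],0).round(3))
print("side: cover right edge", onz(ms,[[272,312],[75,437]],0).round(3))
print("pen,tape,box",onz(mt,[[240,350],[210,400],[197,352],[178,380]],0.01).round(3))
st(); go([.136,-.507,.66])
E
```

```text
0 [[0.277, 0.134], [0.496, -0.015], [0.188, -0.557], [0.39, 0.082]]
0.3 [[0.285, 0.108], [0.458, -0.009], [0.216, -0.436], [0.375, 0.067]]
0.5 [[0.291, 0.091], [0.433, -0.005], [0.234, -0.355], [0.364, 0.057]]
0.58 [[0.293, 0.084], [0.422, -0.004], [0.241, -0.322], [0.36, 0.053]]
wall edge [[0.433 0.363 0.   ]
 [0.068 0.567 0.   ]
 [0.111 0.496 0.   ]]
side: cover right edge [[ 0.487  0.008  0.   ]
 [ 0.274 -0.373  0.   ]]
pen,tape,box [[0.317 0.201 0.01 ]
 [0.2   0.25  0.01 ]
 [0.299 0.297 0.01 ]
 [0.233 0.328 0.01 ]]
t 0.15 p [ 0.1364 -0.5068  0.2307] x [ 0.26  -0.966 -0.001] z [-0.     0.001 -1.   ] q [-1.378  0.053  1.401 -0.     1.689 -0.07 ] F [-0.5 -0.7  0.6] M [-0.01  0.02 -0.05] w 0.0856
shift [-4.000e-01  4.000e-01 -4.293e+02] turn [0. 0. 0.] rows 10.3
```

>>> play_rows(
  moves=[
    [0.5,0,0,-430,0,0,0],
    [0.5,0,0,-430,0,0,0],
    [0.5,0,0,-430,0,0,0],
    [0.5,0,0,-430,0,0,0],
    [0.5,0,0,-430,0,0,0],
    [0.5,0,0,-430,0,0,0],
    [0.5,0,0,-430,0,0,0],
    [0.5,0,0,-430,0,0,0],
  ],
)

```text
clock: 0.82
position: [0.1363, -0.5066, 0.5592]
eef_rot: [2.492, -1.91, 0.002]
force: [0.6, -1.2, 1.0]
width: 0.0426
```

>>> play_rows(
  moves=[
    [0.5,0,0,-105,0,0,0],
    [0.5,0,0,-105,0,0,0],
    [0.5,0,0,-105,0,0,0],
  ],
)

```text
clock: 1.07
position: [0.1303, -0.4852, 0.6114]
eef_rot: [2.493, -1.911, 0.004]
force: [-0.7, -1.8, -1.7]
width: 0.0427
```

```bash
python3 - <<'E'
from h import *
st(); go([.45,-.25,.66],down(-.6)); go([.40,.22,.66],down(1.076))
E
```

```text
t 1.07 p [ 0.1303 -0.4852  0.6114] x [ 0.26  -0.966  0.002] z [ 0.002 -0.002 -1.   ] q [-1.383e+00  4.300e-01  1.290e-01  2.000e-03  2.581e+00 -7.300e-02] F [-0.7 -1.8 -1.7] M [-0.03 -0.04 -0.03] w 0.0427
shift [-144.  -369.9  -48.5] turn [-0.    -0.003 -0.708] rows 9.6
shift [-610.9 -443.7  -49.5] turn [ 2.000e-03 -2.000e-03 -2.384e+00] rows 19.1
```

```bash
python3 - <<'E'
from h import *
go([.28,-.37,.64],down(-.85))
E
```

```text
shift [ -72.3 -174.5  -28.6] turn [-0.001 -0.002 -0.458] rows 4.6
```

>>> play_rows(
  moves=[
    [0.5,-72,-174,-28,0,0,-0.458],
    [0.5,-72,-174,-28,0,0,-0.458],
    [0.5,-72,-174,-28,0,0,-0.458],
    [0.5,-72,-174,-28,0,0,-0.458],
    [0.5,-72,-174,-28,0,0,-0.458],
  ],
)

```text
clock: 1.48
position: [0.2809, -0.3667, 0.641]
eef_rot: [2.863, -1.283, 0.011]
force: [-4.6, 6.4, 2.5]
width: 0.0425
```

```bash
python3 - <<'E'
from h import *
st(); go([.44,-.13,.64],down(0.05));go([.45,.08,.64],down(0.6));go([.385,.235,.64],down(1.076))
E
```

```text
t 1.48 p [ 0.2809 -0.3667  0.641 ] x [ 0.665 -0.746  0.008] z [ 0.005 -0.007 -1.   ] q [-9.970e-01  3.740e-01  1.210e-01  1.000e-03  2.639e+00 -1.540e-01] F [-4.6  6.4  2.5] M [ 0.15  0.18 -0.01] w 0.0425
shift [-7.080e+01 -2.763e+02  2.000e-01] turn [ 0.004 -0.007 -0.893] rows 7.1
shift [-220.9 -423.5   -1.1] turn [ 0.006 -0.006 -1.443] rows 11.5
shift [-379.9 -478.1   -2.4] turn [ 0.008 -0.005 -1.919] rows 15.4
```

>>> play_rows(
  moves=[
    [0.5,-71,-276,0,0,0,-0.893],
    [0.5,-71,-276,0,0,0,-0.893],
    [0.5,-71,-276,0,0,0,-0.893],
    [0.5,-71,-276,0,0,0,-0.893],
    [0.5,-71,-276,0,0,0,-0.893],
    [0.5,-71,-276,0,0,0,-0.893],
    [0.5,-221,-424,0,0,0,-1.443],
    [0.5,-221,-424,0,0,0,-1.443],
  ],
)

```text
clock: 2.15
position: [0.4299, -0.0778, 0.6396]
eef_rot: [3.125, 0.244, 0.009]
force: [0.2, 0.5, 0.6]
width: 0.0428
```

```bash
python3 - <<'E'
from h import *
st(); go([.45,.08,.64],down(0.6));go([.385,.235,.63],down(1.076))
E
```

```text
t 2.15 p [ 0.4299 -0.0778  0.6396] x [0.988 0.156 0.005] z [ 0.007 -0.007 -1.   ] q [-0.26   0.25   0.289 -0.009  2.595 -0.425] F [0.2 0.5 0.6] M [ 0.03 -0.05 -0.06] w 0.0428
shift [  44.4 -152.7   -1.3] turn [ 0.009 -0.004 -0.444] rows 3.8
shift [   4.3 -316.     7.2] turn [ 0.01  -0.001 -0.92 ] rows 7.6
```

>>> play_rows(
  moves=[
    [0.5,44,-153,0,0.009,0,-0.444],
    [0.5,44,-153,0,0.009,0,-0.444],
    [0.5,44,-153,0,0.009,0,-0.444],
    [0.5,4,-316,7,0.009,0,-0.92],
    [0.5,4,-316,7,0.009,0,-0.92],
    [0.5,4,-316,7,0.009,0,-0.92],
    [0.5,4,-316,7,0.009,0,-0.92],
    [0.5,4,-316,7,0.009,0,-0.92],
  ],
)

```text
clock: 2.82
position: [0.3826, 0.2369, 0.6317]
eef_rot: [2.691, 1.62, 0.011]
force: [1.2, -0.1, 0.9]
width: 0.0427
```

```bash
python3 - <<'E'
from h import *
st(); go([.381,.235,.35],down(1.076))
E
```

```text
t 2.82 p [0.3826 0.2369 0.6317] x [0.468 0.884 0.005] z [ 0.006  0.003 -1.   ] q [ 4.720e-01  2.710e-01  2.850e-01 -1.000e-03  2.579e+00 -6.120e-01] F [ 1.2 -0.1  0.9] M [-0.02 -0.01 -0.01] w 0.0427
shift [ -4.   -1.8 281.7] turn [ 0.004 -0.006  0.008] rows 6.8
```

```bash
python3 - <<'E'
import numpy as np
D=[((.0528,1.4018),(.13634,-.50667,.2305)),((.430,.129),(.1303,-.4852,.6114)),((.374,.121),(.2809,-.3667,.641)),((.25,.289),(.4299,-.0778,.6396)),((.271,.285),(.3826,.2369,.6317))]
A=[];b=[]
for (q2,q3),p in D:
    rr=np.sqrt(p[0]**2+p[1]**2-.0365**2);s=q2+q3
    A.append([np.sin(q2),np.sin(s),-np.cos(s),1,0]);b.append(rr)
    A.append([np.cos(q2),np.cos(s),np.sin(s),0,1]);b.append(p[2])
A=np.array(A);b=np.array(b)
for cols in ([0,1,2,4],[0,1,3,4],[0,1,2,3,4]):
    x,res,_,sv=np.linalg.lstsq(A[:,cols],b,rcond=None);print(cols,x,res,sv,(A[:,cols]@x-b).round(4))
E
```

```text
[0, 1, 2, 4] [ 0.35208904  0.49527243 -0.10913697 -0.07053565] [1.56310366e-06] [3.76853459 2.27534988 0.77439303 0.14575794] [-0.0003 -0.0004  0.0009  0.0001 -0.0005  0.0002 -0.0004  0.     -0.0002
  0.0001]
[0, 1, 3, 4] [ 0.63889421  0.55795053 -0.03794412 -0.45506347] [0.00309532] [3.74086287 2.33864517 0.71808271 0.14505504] [ 0.0265  0.0171  0.0232 -0.0127  0.     -0.0104 -0.0289  0.0032 -0.021
  0.0027]
[0, 1, 2, 3, 4] [ 0.3470967   0.49375179 -0.10975539  0.00192072 -0.06431609] [7.22992093e-07] [3.79373553 3.11039339 0.77441675 0.57048483 0.08859689] [-0.      0.      0.0005  0.0002 -0.0006  0.0001  0.0001 -0.0002  0.0001
 -0.0001]
```

>>> play_rows(
  moves=[
    [0.5,-4,-2,380,0.004,-0.006,0.008],
    [0.5,-4,-2,380,0.004,-0.006,0.008],
    [0.5,-4,-2,380,0.004,-0.006,0.008],
    [0.5,-4,-2,380,0.004,-0.006,0.008],
    [0.5,-4,-2,380,0.004,-0.006,0.008],
    [0.5,-4,-2,380,0.004,-0.006,0.008],
    [0.5,-4,-2,380,0.004,-0.006,0.008],
    [0.5,-4,-2,380,0.004,-0.006,0.008],
  ],
)

```text
clock: 3.48
position: [0.3821, 0.2353, 0.3226]
eef_rot: [2.697, 1.609, 0.009]
force: [0.8, 0.7, 0.1]
width: 0.0423
```

```bash
python3 - <<'E'
from h import *
m=r.camera_model("wrist");im=r.read_camera("wrist")
cv2.imwrite("pics/w1.png",im[:,:,::-1]); st()
print(proj(m,[[.381,.2347,.032],[.4109,.2214,.032],[.3411,.2552,.032]]).round(0))
np.save("w1T.npy",m["T"])
t=r.read_camera("side");cv2.imwrite("pics/s1.png",t[:,:,::-1])
E
```

```text
t 3.53 p [0.3787 0.2337 0.3098] x [ 0.475  0.88  -0.014] z [-0.014 -0.008 -1.   ] q [ 0.47  -0.166  1.455 -0.     1.868 -0.606] F [  1.6   0.2 -12. ] M [-0.06  0.05  0.  ] w 0.0425
[[319. 189.]
 [321. 218.]
 [318. 148.]]
```

View pics/w1.png

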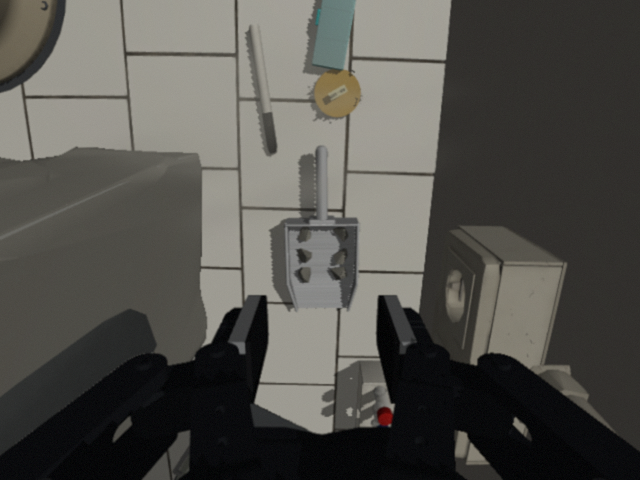

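```bash
python3 - <<'E'
from h import *
m=r.camera_model("wrist");st()
P=onz(m,[[321.5,155],[322,210]],.032);print(P);e=P[1]-P[0];print(np.arctan2(e[1],e[0]))
B=onz(m,[[286,221],[358,219]],.028);print(B,B.mean(0));e=B[0]-B[1];print(np.arctan2(e[0],-e[1]), np.linalg.norm(e))
go([.382,.2355,.12],down(1.07));go([.382,.2355,.007],down(1.07))
E
```

```text
t 3.58 p [0.3795 0.234  0.3147] x [ 0.475  0.88  -0.012] z [-0.013 -0.007 -1.   ] q [ 0.47  -0.164  1.444 -0.     1.876 -0.606] F [ 0.5  0.7 -0.1] M [0.05 0.03 0.  ] w 0.0427
[[0.34164387 0.25121843 0.032     ]
 [0.39374202 0.22374733 0.032     ]]
-0.4852444911575997
[[0.38654403 0.18221019 0.028     ]
 [0.42215413 0.25357933 0.028     ]] [0.40434908 0.21789476 0.028     ]
-0.4628125440648828 0.07975985507771192
shift [  4.8   3.  194.7] turn [-0.008  0.012  0.006] rows 4.7
shift [  6.2   3.9 307.7] turn [-0.008  0.012  0.006] rows 7.4
```

>>> play_rows(
  moves=[
    [0.5,5,3,230,-0.008,0.012,0],
    [0.5,5,3,230,-0.008,0.012,0],
    [0.5,5,3,230,-0.008,0.012,0],
    [0.5,5,3,230,-0.008,0.012,0],
    [0.5,5,3,230,-0.008,0.012,0],
    [0.5,5,3,230,-0.008,0.012,0],
    [0.5,5,3,230,-0.008,0.012,0],
  ],
)

```text
clock: 4.17
position: [0.3813, 0.2352, 0.0829]
eef_rot: [-2.698, -1.61, 0.005]
force: [-1.3, -0.4, -1.0]
width: 0.0432
```

```bash
python3 - <<'E'
from h import *
m=r.camera_model("wrist");im=r.read_camera("wrist")
cv2.imwrite("pics/w2.png",im[:,:,::-1]); st();go([.3805,.2345,.007],down(1.083))
print(proj(m,[[.381,.234,.032]]))
E
```

```text
t 4.22 p [0.3828 0.2359 0.0863] x [0.475 0.88  0.001] z [ 0.001  0.    -1.   ] q [ 0.47  -0.062  1.81  -0.     1.393 -0.606] F [-0.2  0.6 -0. ] M [ 0.05 -0.01 -0.02] w 0.043
shift [-2.4 -1.4 79.3] turn [ 0.001 -0.001 -0.007] rows 1.9
[[317.75455071 269.46507755]]
```

View pics/w2.png

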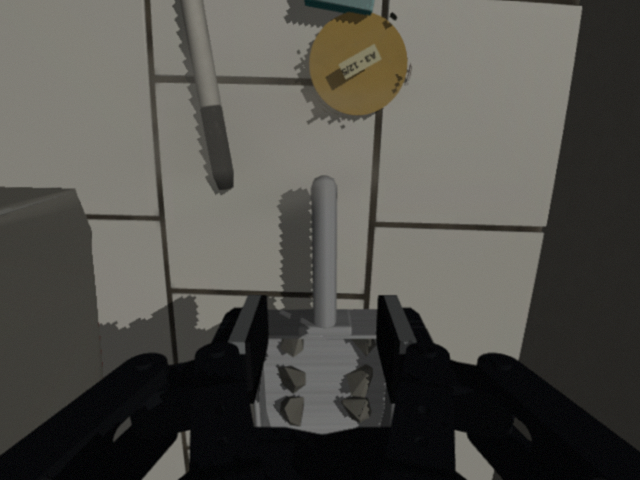

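The handle runs from (324,180) to (325,325) in the wrist view, between the open fingers.

```bash
python3 - <<'E'
from h import *
m=r.camera_model("wrist")
P=onz(m,[[324,180],[325,322]],.032);print(P,P.mean(0));e=P[1]-P[0];print(np.arctan2(e[1],e[0]),np.linalg.norm(e))
c=P.mean(0);go([c[0],c[1],.007],down(1.08))
E
```

```text
[[0.34388817 0.25932885 0.032     ]
 [0.41275888 0.222972   0.032     ]] [0.37832353 0.24115043 0.032     ]
-0.4857176342481878 0.07787808212507039
shift [ 2.4 -6.4 79.3] turn [ 0.001 -0.001 -0.004] rows 1.9
```

>>> play_rows(
  moves=[
    [0.5,2,-2,40,0,0,0],
    [0.5,2,-2,60,0,0,0],
    [0.5,2,-2,72,0,0,0],
    [0.5,2,-2,79,0,0,0],
    [0.5,2,-2,79,0,0,0],
    [1,2,-2,79,0,0,0],
    [1,2,-2,79,0,0,0],
    [1,2,-2,79,0,0,0],
  ],
)

```text
clock: 4.88
position: [0.3835, 0.2394, 0.0095]
eef_rot: [2.697, 1.61, 0.007]
force: [-0.5, -0.4, 8.2]
width: 0.0116
```

>>> play_rows(
  moves=[
    [1,0,0,0,0,0,0],
    [1,0,0,0,0,0,0],
  ],
)

```text
clock: 5.05
position: [0.3841, 0.2397, 0.0104]
eef_rot: [2.697, 1.609, 0.01]
force: [-0.7, -0.5, -2.3]
width: 0.0117
```

```bash
python3 - <<'E'
from h import *
st()
E
```

```text
t 5.05 p [0.3841 0.2397 0.0104] x [0.475 0.88  0.005] z [ 0.006  0.003 -1.   ] q [ 0.476  0.053  1.864 -0.     1.219 -0.599] F [-0.7 -0.5 -2.3] M [ 0.04  0.17 -0.02] w 0.0117
```

>>> play_rows(
  moves=[
    [1,0,0,-10,0,0,0],
    [1,0,0,-22,-0.03,0,0],
    [1,0,0,-36,-0.06,0,0],
    [1,0,0,-52,-0.1,0,0],
    [1,0,0,-70,-0.12,0,0],
    [1,0,0,-86,-0.12,0,0],
    [1,0,0,-96,-0.12,0,0],
    [1,0,0,-100,-0.12,0,0],
  ],
)

```text
clock: 5.72
position: [0.3841, 0.2399, 0.1126]
eef_rot: [2.608, 1.555, 0.108]
force: [0.3, -0.2, -2.0]
width: 0.0116
```

```bash
python3 - <<'E'
from h import *
st()
for n in("top","side","wrist"): cv2.imwrite(f"pics/{n}3.png",r.read_camera(n)[:,:,::-1])
t=cv2.imread("pics/top3.png");w=cv2.imread("pics/wrist3.png");s=cv2.imread("pics/side3.png")
cv2.imwrite("pics/m3.png",np.hstack([cv2.resize(t[210:360,170:350],(400,333)),cv2.resize(s[180:330,200:380],(400,333))]))
E
```

```text
t 5.72 p [0.3841 0.2399 0.1126] x [0.475 0.88  0.008] z [ 0.114 -0.052 -0.992] q [ 0.541 -0.133  1.825 -0.106  1.38  -0.518] F [ 0.3 -0.2 -2. ] M [0.17 0.2  0.01] w 0.0116
```

View pics/m3.png

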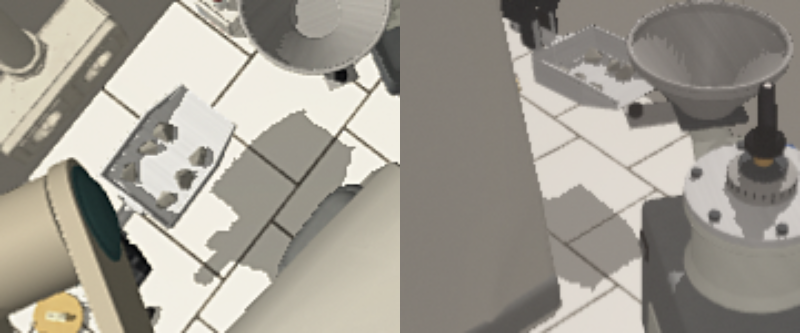

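View pics/wrist3.png

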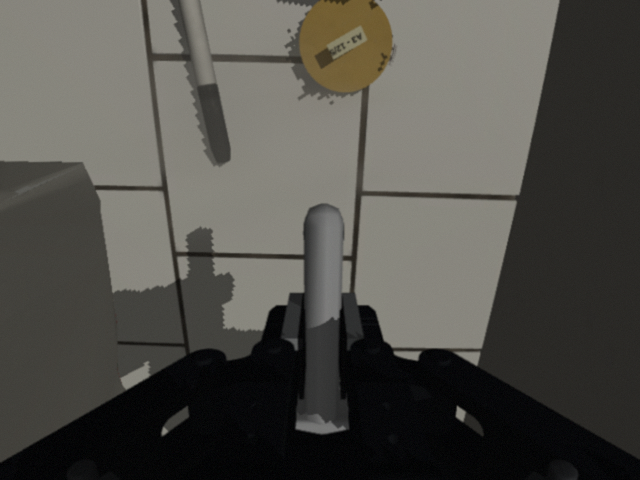

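```bash
cat > kin.py <<'E'
import numpy as np
from scipy.spatial.transform import Rotation as R
def ori(q,s4=1,s6=1):
    return R.from_euler('ZYZYZ',[q[0],q[1]+q[2],s4*q[3],q[4],s6*q[5]])
E
python3 - <<'E'
from h import *; from kin import *
s=r.state();q=s["joint_positions"]
T=R.from_rotvec(s["eef_rot"]).as_matrix()
for s4 in(1,-1):
  for s6 in (1,-1):
    M=ori(q,s4,s6).as_matrix();print(s4,s6,(M.T@T).round(3).tolist())
np.set_printoptions(precision=5)
print(q,s["position"],s["eef_rot"])
E
```

```text
Traceback (most recent call last):
  File "kin.py", line 4, in ori
    return R.from_euler('ZYZYZ',[q[0],q[1]+q[2],s4*q[3],q[4],s6*q[5]])
           ~~~~~~~~~~~~^^^^^^^^^^^^^^^^^^^^^^^^^^^^^^^^^^^^^^^^^^^^^^^
  File "scipy/spatial/transform/_rotation.pyx", line 1413, in scipy.spatial.transform._rotation.Rotation.from_euler
ValueError: Expected axis specification to be a non-empty string of upto 3 characters, got ZYZYZ
```

```bash
cat > kin.py <<'E'
import numpy as np
from scipy.spatial.transform import Rotation as R
def ori(q,s4=1,s6=1):
    return R.from_euler('ZYZ',[q[0],q[1]+q[2],s4*q[3]])*R.from_euler('YZ',[q[4],s6*q[5]])
E
python3 - <<'E'
from h import *; from kin import *
s=r.state();q=s["joint_positions"]
T=R.from_rotvec(s["eef_rot"]).as_matrix()
for s4 in(1,-1):
  for s6 in (1,-1):
    M=ori(q,s4,s6).as_matrix();print(s4,s6,(M.T@T).round(3).tolist())
np.set_printoptions(precision=5)
print(q,s["position"],s["eef_rot"])
E
```

```text
1 1 [[-1.0, -0.0, 0.0], [0.0, -1.0, -0.0], [0.0, -0.0, 1.0]]
1 -1 [[-0.509, -0.861, -0.0], [0.861, -0.509, -0.0], [0.0, -0.0, 1.0]]
-1 1 [[-0.994, -0.049, 0.098], [0.031, -0.983, -0.181], [0.105, -0.177, 0.979]]
-1 -1 [[-0.48, -0.871, -0.105], [0.871, -0.458, -0.177], [0.105, -0.177, 0.979]]
[ 0.5404  -0.12985  1.82734 -0.10556  1.378   -0.51813] [0.38333 0.23922 0.11001] [2.60798 1.55506 0.10213]
```

```bash
cat > data.txt <<'E'
-1.37833 .05281 1.40177 0 1.68856 -.07029 .13634 -.50667 .23046
-1.383 .430 .129 .002 2.581 -.073 .1303 -.4852 .6114
-.997 .374 .121 .001 2.639 -.154 .2809 -.3667 .641
-.26 .25 .289 -.009 2.595 -.425 .4299 -.0778 .6396
.472 .271 .285 -.001 2.579 -.612 .3826 .2369 .6317
.476 .053 1.864 0 1.219 -.599 .3841 .2397 .0104
.5404 -.12985 1.82734 -.10556 1.378 -.51813 .38333 .23922 .11001
E
cat >> kin.py <<'E'
def fk(q,x):
    y0,d1,a2,ox,d4,wx,wy,L=x
    Rz=R.from_euler('Z',q[0]);S=R.from_euler('Y',q[1]+q[2]);
    v=np.array([0,y0,d1])+R.from_euler('Y',q[1]).apply([0,0,a2])+S.apply([ox,0,d4])+(S*R.from_euler('Z',q[3])).apply([wx,wy,0])
    return Rz.apply(v)+ori(q).apply([0,0,L])
def fit():
    from scipy.optimize import least_squares
    D=np.loadtxt("data.txt")
    f=lambda x:np.concatenate([[(fk(d[:6],x)-d[6:])*1000 for d in D]]).ravel()
    best=None
    x0=np.array([.0,.2,.347,.11,.494,.0,.036,.26])
    o=least_squares(lambda x:np.r_[f(x),(x[[0,6]]-[0,.0365])*5,(x[[3,5]]-[.1,0])*5],x0)
    return o.x,f(o.x).reshape(-1,3)
E
python3 -c "
from kin import *
x,e=fit();print(x.round(4));print(e.round(1))"
```

```text
[0.0351 0.2047 0.3534 0.1043 0.4963 0.0019 0.0019 0.2789]
[[ 0.1 -0.1  0.2]
 [-0.2 -0.  -0. ]
 [ 0.2  0.2 -0. ]
 [ 0.   0.3 -0. ]
 [ 0.2 -0.2  0. ]
 [-0.  -0.1 -0.1]
 [ 0.  -0.  -0. ]]
```

```bash
cat >> kin.py <<'E'
from scipy.optimize import least_squares
LO=np.array([-2.9,-.91,.12,-1.06,.26,-2.93]);HI=np.array([2.9,2.17,2.37,4.2,2.73,2.93])
X,_=fit()
def prot(psi,phi):
    y=np.array([np.cos(psi)*np.cos(phi),np.sin(psi)*np.cos(phi),-np.sin(phi)]);x=np.array([-np.sin(psi),np.cos(psi),0])
    return R.from_matrix(np.c_[x,y,np.cross(x,y)])
FIX=R.from_euler('Z',np.pi)
def ik(p,rot,q0):
    f=lambda q:np.r_[(fk(q,X)-p)*10,((ori(q)*FIX).inv()*rot).as_rotvec()]
    o=least_squares(f,np.clip(q0,LO+.01,HI-.01),bounds=(LO,HI));return o.x,np.abs(o.fun).max()
def links(q):
    y0,d1,a2,ox,d4,wx,wy,L=X
    Rz=R.from_euler('Z',q[0]);S=R.from_euler('Y',q[1]+q[2])
    e=np.array([0,y0,d1])+R.from_euler('Y',q[1]).apply([0,0,a2]);w=e+S.apply([ox,0,d4])
    return Rz.apply(e),Rz.apply(e+S.apply([ox,0,0])),Rz.apply(w)
H=np.array([.6025,.072,.26])
def pour(psi,phi,back,dz):
    Rt=prot(psi,phi);N=H-back*np.array([np.cos(psi),np.sin(psi),0])+[0,0,dz]
    return N-Rt.apply([0,.153,.003]),Rt
E
python3 - <<'E'
from kin import *
for psi in np.arange(-1.6,.4,.2):
  for phi in (.7,.9,1.1):
    p,Rt=pour(psi,phi,.03,0)
    best=min((ik(p,Rt,q0) for q0 in ([.1,.4,1,-.3,2.2,-1],[.3,.2,1.2,-.9,1.5,-.5],[.3,.2,1.2,.9,1.5,-1.5])),key=lambda t:t[1])
    e,e2,w=links(best[0])
    print(round(psi,1),phi,best[0].round(2),round(best[1],4),"elbow",e.round(2),"wrist",w.round(2),"tcp",p.round(2)) if best[1]<1e-2 else None
E
```

```text
-1.6 0.7 [-0.    0.27  1.03  0.71  1.75  0.19] 0.0 elbow [0.1  0.04 0.54] wrist [0.6  0.03 0.57] tcp [0.61 0.22 0.36]
-1.6 0.9 [-0.1   0.26  1.08  0.92  1.77  0.13] 0.0 elbow [0.1  0.03 0.55] wrist [ 0.6  -0.03  0.55] tcp [0.61 0.19 0.38]
-1.6 1.1 [-0.19  0.27  1.13  1.12  1.79  0.07] 0.0 elbow [0.1  0.02 0.54] wrist [ 0.6  -0.08  0.52] tcp [0.61 0.17 0.4 ]
-1.4 0.7 [0.   0.29 1.01 0.73 1.88 0.05] 0.0 elbow [0.1  0.04 0.54] wrist [0.61 0.04 0.57] tcp [0.58 0.21 0.36]
-1.4 0.9 [-0.1   0.32  1.01  0.94  1.93  0.02] 0.0 elbow [0.11 0.02 0.54] wrist [ 0.62 -0.02  0.55] tcp [0.58 0.19 0.38]
-1.4 1.1 [-0.18  0.36  1.02  1.13  1.97  0.01] 0.0 elbow [0.13 0.01 0.54] wrist [ 0.63 -0.08  0.52] tcp [0.59 0.17 0.4 ]
-1.2 0.7 [ 0.    0.31  0.98  0.73  2.01 -0.1 ] 0.0 elbow [0.11 0.04 0.54] wrist [0.62 0.04 0.57] tcp [0.55 0.21 0.36]
-1.2 0.9 [-0.09  0.38  0.95  0.94  2.08 -0.08] 0.0 elbow [0.13 0.02 0.53] wrist [ 0.64 -0.02  0.55] tcp [0.56 0.19 0.38]
-1.2 1.1 [-0.16  0.45  0.91  1.14  2.14 -0.05] 0.0 elbow [0.16 0.01 0.52] wrist [ 0.66 -0.07  0.52] tcp [0.57 0.16 0.4 ]
-1.0 0.7 [ 0.01  0.33  0.9
[... 1057 characters left out ...]
[ 0.03  0.38  0.9   0.45  2.46 -0.87] 0.0 elbow [0.13 0.04 0.53] wrist [0.63 0.06 0.58] tcp [0.47 0.13 0.36]
-0.4 0.9 [-0.    0.55  0.71  0.68  2.64 -0.7 ] 0.0 elbow [0.19 0.03 0.51] wrist [0.69 0.03 0.56] tcp [0.49 0.12 0.38]
-0.2 0.7 [ 0.04  0.39  0.89  0.27  2.53 -1.16] 0.0 elbow [0.13 0.04 0.53] wrist [0.64 0.06 0.58] tcp [0.46 0.1  0.36]
-0.2 0.9 [ 0.02  0.57  0.68  0.45  2.73 -1.01] 0.0071 elbow [0.19 0.04 0.5 ] wrist [0.69 0.05 0.56] tcp [0.48 0.1  0.38]
-0.0 0.7 [ 0.05  0.39  0.89  0.06  2.56 -1.47] 0.0 elbow [0.13 0.04 0.53] wrist [0.64 0.07 0.58] tcp [0.46 0.07 0.36]
0.2 0.7 [ 0.07  0.39  0.88 -0.16  2.56 -1.8 ] 0.0 elbow [0.13 0.04 0.53] wrist [0.64 0.08 0.58] tcp [0.46 0.04 0.36]
```

```bash
python3 - <<'E'
import cv2,numpy as np
t=cv2.imread("pics/top3.png");s=cv2.imread("pics/side3.png")
cv2.imwrite("pics/m4.png",np.hstack([cv2.resize(t[240:480,100:420],(400,300)),cv2.resize(s[0:330,0:400],(400,330))[:300]]))
t=cv2.imread("pics/top0.png")
cv2.imwrite("pics/m5.png",cv2.resize(t[270:480,200:580],None,fx=2.1,fy=2.1,interpolation=cv2.INTER_CUBIC))
E
```

```text
(no output)
```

View pics/m4.png

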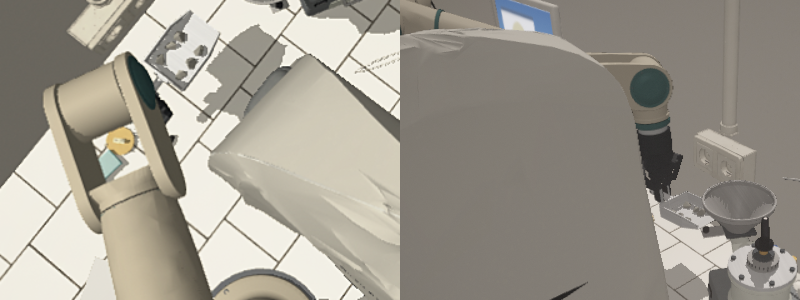

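View pics/m5.png

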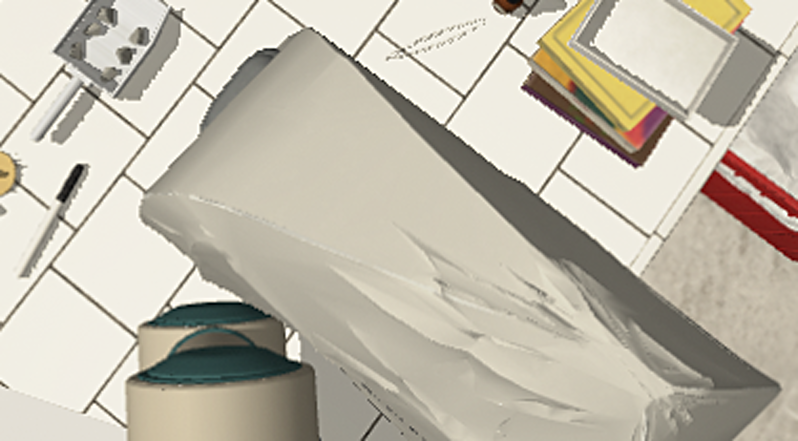

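```bash
python3 - <<'E'
from h import *
ms=r.camera_model("side")
n=np.array([.09,.20,0]);n/=np.linalg.norm(n);p0=np.array([.49,0,0])
px=[[272,312],[255,230],[243,170],[235,125],[225,95],[215,75],[200,60],[180,47],[150,36],[100,32]]
o,d=ray(ms,px);t=((p0-o)@n)/(d@n);print((o+d*t[:,None]).round(3))
mt=r.camera_model("top")
# right end
px=[[345,285],[267,363],[510,460],[571,455]]
for z in(0,.3,.55):print(z,onz(mt,px,z)[:,:2].round(3).tolist())
E
```

```text
[[ 0.49  -0.     0.008]
 [ 0.46   0.013  0.2  ]
 [ 0.442  0.022  0.319]
 [ 0.432  0.026  0.401]
 [ 0.414  0.034  0.448]
 [ 0.395  0.043  0.477]
 [ 0.362  0.057  0.495]
 [ 0.315  0.079  0.507]
 [ 0.233  0.115  0.511]
 [ 0.063  0.192  0.488]]
0 [[0.496, -0.015], [0.297, 0.137], [0.16, -0.426], [0.188, -0.559]]
0.3 [[0.458, -0.009], [0.301, 0.111], [0.194, -0.332], [0.216, -0.437]]
0.55 [[0.426, -0.005], [0.305, 0.088], [0.222, -0.254], [0.239, -0.336]]
```

```bash
python3 - <<'E'
from h import *; from kin import *
s=r.state();q=s["joint_positions"]
e,e2,w=links(q);print(e,e2,w)
t=cv2.imread("pics/top3.png");sd=cv2.imread("pics/side3.png")
for n,im in(("top",t),("side",sd)):
    P=proj(r.camera_model(n),[e,e2,w]);print(n,P.round(0))
    for p,c in zip(P,((0,0,255),(0,255,0),(255,0,0))): cv2.circle(im,tuple(int(v) for v in p),4,c,-1)
cv2.imwrite("pics/m6.png",np.hstack([cv2.resize(t[240:480,100:420],(400,300)),sd[:300,:400]]))
E
```

```text
[-0.05727425  0.00652937  0.55503145] [-6.85743896e-02 -2.50447182e-04  4.51579166e-01] [0.35361601 0.25305383 0.38886267]
top [[287. 662.]
 [295. 636.]
 [182. 319.]]
side [[-20.  23.]
 [-12.  78.]
 [246.  81.]]
```

View pics/m6.png

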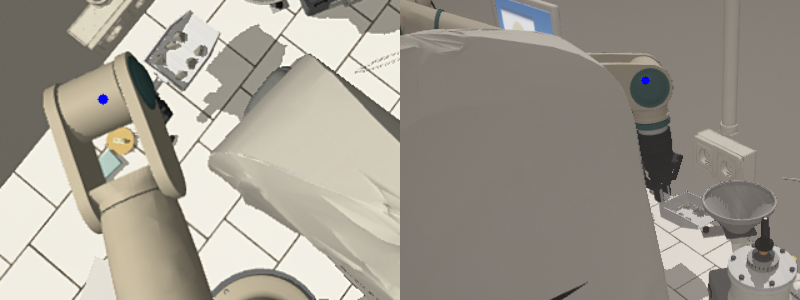

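```bash
python3 - <<'E'
from h import *; from kin import *
q=r.state()["joint_positions"];e,e2,w=links(q)
mt=r.camera_model("top")
for f in(.5,.6,.7):
  for nm,a in(("e",e),("e2",e2)):
    p=a+f*(w-a);print(nm,f,p.round(3),"top",proj(mt,[p]).round(0),"side",proj(r.camera_model("side"),[p]).round(0))
s=cv2.imread("pics/side3.png");t=cv2.imread("pics/top3.png")
cv2.imwrite("pics/m7.png",np.hstack([cv2.resize(s[0:220,150:310],None,fx=2.5,fy=2.5),cv2.resize(t[280:480,90:250],None,fx=2.5,fy=2.5)[:500]]) if 0 else cv2.resize(s[0:220,0:320],None,fx=2.5,fy=2.5))
E
```

```text
e 0.5 [0.148 0.13  0.472] top [[227. 467.]] side [[119.  52.]]
e2 0.5 [0.143 0.126 0.42 ] top [[234. 466.]] side [[120.  78.]]
e 0.6 [0.189 0.154 0.455] top [[217. 435.]] side [[145.  58.]]
e2 0.6 [0.185 0.152 0.414] top [[223. 435.]] side [[146.  78.]]
e 0.7 [0.23  0.179 0.439] top [[208. 403.]] side [[171.  64.]]
e2 0.7 [0.227 0.177 0.408] top [[212. 404.]] side [[172.  79.]]
```

View pics/m7.png

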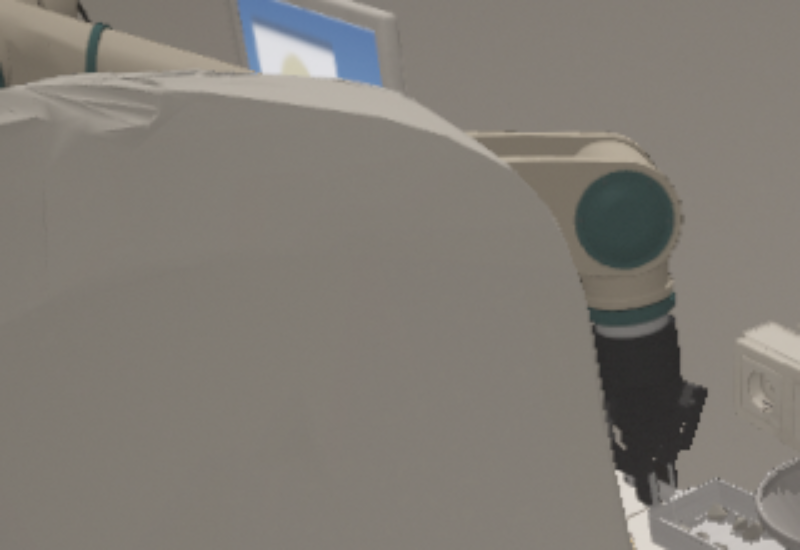

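```bash
python3 - <<'E'
from h import *
mt=r.camera_model("top");mw=dict(r.camera_model("wrist"));mw["T"]=np.load("w1T.npy");print(mw["T"][:3,3])
ms=r.camera_model("side")
def t(a,b,pa,pb):
    P=tri([a,b],[pa,pb]);print(pa,pb,P.round(3),"reproj",proj(a,[P]).round(0),proj(b,[P]).round(0))
t(mt,mw,[267,363],[197,153]);t(mt,mw,[267,363],[80,150]);t(mt,mw,[267,372],[197,153]);
for z in (0,.1,.2,.3,.4): print(z,onz(mw,[[197,153],[203,300],[80,150]],z)[:,:2].round(3).tolist())
E
python3 - <<'E'
import cv2
s=cv2.imread("pics/w1.png");cv2.imwrite("pics/m8.png",cv2.resize(s[120:400,0:240],None,fx=2.1,fy=2.1))
E
```

```text
[0.31759634 0.27070233 0.4641136 ]
[267, 363] [197, 153] [0.29  0.136 0.027] reproj [[266. 366.]] [[200. 159.]]
[267, 363] [80, 150] [0.28  0.125 0.215] reproj [[262. 373.]] [[ 91. 182.]]
[267, 372] [197, 153] [0.28  0.133 0.012] reproj [[267. 371.]] [[196. 151.]]
0 [[0.282, 0.129], [0.44, 0.033], [0.212, 0.01]]
0.1 [[0.289, 0.159], [0.414, 0.084], [0.234, 0.066]]
0.2 [[0.297, 0.19], [0.387, 0.136], [0.257, 0.122]]
0.3 [[0.305, 0.221], [0.361, 0.187], [0.28, 0.178]]
0.4 [[0.313, 0.251], [0.335, 0.238], [0.303, 0.235]]
```

View pics/m8.png

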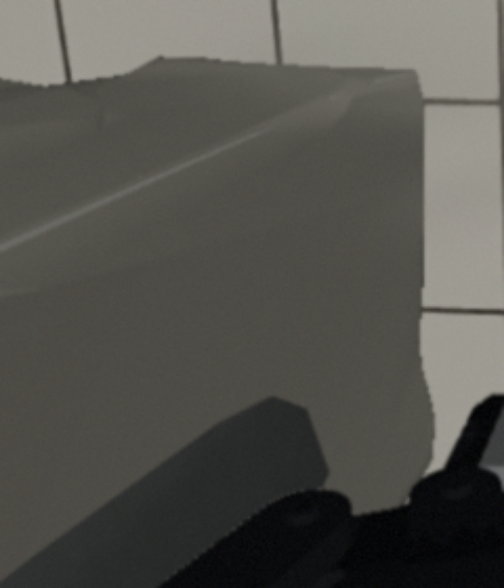

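```bash
python3 - <<'E'
from h import *
mt=r.camera_model("top");mw=dict(r.camera_model("wrist"));mw["T"]=np.load("w1T.npy");ms=r.camera_model("side")
cr=np.array([[143,200],[250,225],[350,265],[450,310],[550,350],[650,390]])/2.1+[200,270]
for c in [[350,100],[250,142],[200,165],[100,205],[0,248]]:
    px=np.array(c)/2.1+[0,120]
    best=None
    for z in np.arange(0,.46,.01):
        P=onz(mw,[px],z)[0];u=proj(mt,[P])[0]
        d=u[1]-np.interp(u[0],cr[:,0],cr[:,1])
        if best is None or abs(d)<abs(best[0]): best=(d,P,u)
    print(px.round(0),best[1].round(3),best[2].round(0),round(best[0],1))
E
```

```text
[167. 168.] [0.291 0.147 0.15 ] [255. 365.] -0.0
[119. 188.] [0.293 0.141 0.22 ] [254. 365.] -0.2
[ 95. 199.] [0.293 0.136 0.24 ] [256. 365.] 0.1
[ 48. 218.] [0.293 0.133 0.28 ] [255. 366.] 0.3
[  0. 238.] [ 0.256 -0.096  0.06 ] [369. 397.] -0.1
```

```bash
python3 - <<'E'
from kin import *
for psi in np.arange(0,2.2,.2):
  for phi in (.6,.75,.9,1.0):
    p,Rt=pour(psi,phi,.03,0)
    best=min((ik(p,Rt,q0) for q0 in ([.1,.4,1,-.3,2.2,-1],[.3,.2,1.2,-.9,1.5,-.5],[.3,.2,1.2,.9,1.5,-1.5],[.3,.3,1.,-.5,2.3,-2.5])),key=lambda t:t[1])
    e,e2,w=links(best[0])
    print(round(psi,1),phi,best[0].round(2),round(best[1],4),"elbow",e.round(2),"wrist",w.round(2),"tcp",p.round(2)) if best[1]<1e-2 else None
E
```

```text
0.0 0.6 [ 0.06  0.29  1.    0.05  2.45 -1.48] 0.0 elbow [0.1  0.04 0.54] wrist [0.61 0.07 0.58] tcp [0.45 0.07 0.35]
0.0 0.75 [ 0.05  0.44  0.83  0.07  2.62 -1.47] 0.0 elbow [0.15 0.04 0.52] wrist [0.65 0.07 0.57] tcp [0.46 0.07 0.37]
0.2 0.6 [ 0.06  0.29  0.99 -0.12  2.44 -1.78] 0.0 elbow [0.1  0.04 0.54] wrist [0.6  0.07 0.58] tcp [0.45 0.04 0.35]
0.2 0.75 [ 0.07  0.44  0.83 -0.18  2.61 -1.82] 0.0 elbow [0.15 0.05 0.52] wrist [0.65 0.08 0.57] tcp [0.47 0.04 0.37]
0.4 0.6 [ 0.06  0.29  0.99 -0.28  2.41 -2.07] 0.0 elbow [0.1  0.04 0.54] wrist [0.6  0.07 0.58] tcp [0.46 0.01 0.35]
0.4 0.75 [ 0.09  0.43  0.84 -0.39  2.56 -2.14] 0.0 elbow [0.15 0.05 0.53] wrist [0.65 0.09 0.57] tcp [0.47 0.02 0.37]
0.4 0.9 [ 0.11  0.58  0.67 -0.57  2.71 -2.28] 0.0 elbow [0.19 0.06 0.5 ] wrist [0.69 0.11 0.56] tcp [0.49 0.02 0.38]
0.6 0.6 [ 0.06  0.29  1.   -0.41  2.34 -2.33] 0.0 elbow [0.1  0.04 0.54] wrist [0.6  0.07 0.58] tcp [ 0.47 -0.02  0.35]
0.6 0.75 [ 0.1   0.42  0.85 -0.56  2.48 -2.41] 0.0 elbow [0.14 0.05 0.53] wrist [0.64 0.1  0.57] tcp [ 0.49 -0.01  0.37]
0.6 0.9 [ 0.13  0.56  0.7  -0.75  2.6
[... 338 characters left out ...]
  0.87 -0.67  2.37 -2.63] 0.0 elbow [0.13 0.05 0.53] wrist [0.64 0.11 0.57] tcp [ 0.51 -0.03  0.37]
0.8 0.9 [ 0.16  0.53  0.75 -0.86  2.47 -2.74] 0.0 elbow [0.17 0.06 0.51] wrist [0.67 0.14 0.56] tcp [ 0.52 -0.02  0.38]
0.8 1.0 [ 0.18  0.61  0.66 -1.    2.52 -2.85] 0.0 elbow [0.19 0.07 0.49] wrist [0.69 0.16 0.54] tcp [ 0.53 -0.01  0.39]
1.0 0.6 [ 0.06  0.29  1.   -0.58  2.16 -2.76] 0.0 elbow [0.1  0.04 0.54] wrist [0.6  0.07 0.58] tcp [ 0.52 -0.06  0.35]
1.0 0.75 [ 0.12  0.38  0.9  -0.74  2.25 -2.81] 0.0 elbow [0.13 0.05 0.53] wrist [0.63 0.11 0.57] tcp [ 0.53 -0.05  0.37]
1.0 0.9 [ 0.18  0.48  0.8  -0.91  2.33 -2.89] 0.0 elbow [0.16 0.06 0.52] wrist [0.65 0.15 0.56] tcp [ 0.54 -0.03  0.38]
```

```bash
python3 - <<'E'
from h import *; from kin import *
q=r.state()["joint_positions"]
psi=-.49
W=[(np.array([.383,.239,.40]),prot(psi,-.12)),]
p,_=pour(psi,0,.0,.06);W.append((p,prot(psi,-.05)))
for phi,b,dz in((.25,.005,.05),(.5,.015,.035),(.75,.025,.02),(.95,.03,.01),(1.05,.03,.01)):
    W.append(pour(psi,phi,b,dz))
for p,Rt in W:
    q,err=ik(p,Rt,q);e,e2,w=links(q);print(p.round(3),Rt.as_rotvec().round(2),q.round(2),round(err,4),"w",w.round(2),"e",e.round(2))
go(*W[0])
E
```

```text
[0.383 0.239 0.4  ] [2.6  1.56 0.09] [ 0.54 -0.17  1.28 -0.11  1.96 -0.59] 0.0 w [0.35 0.25 0.68] e [-0.07  0.    0.55]
[0.468 0.144 0.323] [2.66 1.59 0.04] [ 0.24 -0.08  1.35 -0.03  1.83 -0.85] 0.0 w [0.46 0.15 0.6 ] e [-0.04  0.03  0.56]
[0.468 0.144 0.351] [-2.5  -1.5   0.19] [ 0.14  0.1   1.13  0.17  2.11 -0.87] 0.0 w [0.53 0.11 0.62] e [0.03 0.04 0.56]
[0.472 0.142 0.371] [-2.31 -1.38  0.35] [ 0.07  0.26  0.96  0.35  2.32 -0.82] 0.0 w [0.59 0.08 0.62] e [0.09 0.04 0.55]
[0.483 0.135 0.386] [-2.1  -1.26  0.5 ] [ 0.01  0.43  0.8   0.59  2.51 -0.7 ] 0.0 w [0.65 0.04 0.59] e [0.15 0.04 0.53]
[0.5   0.127 0.396] [-1.94 -1.16  0.6 ] [-0.03  0.59  0.66  0.85  2.64 -0.5 ] 0.0 w [0.7  0.02 0.56] e [0.2  0.03 0.5 ]
[0.511 0.121 0.404] [-1.85 -1.11  0.64] [-0.04  0.67  0.57  1.04  2.69 -0.34] 0.0 w [0.72 0.   0.54] e [0.22 0.03 0.48]
shift [   1.    35.5 -287.8] turn [ 0.003 -0.004 -0.006] rows 7.0
```

>>> play_rows(
  moves=[
    [1,0,3,-20,0,0,0],
    [1,0,7,-55,0,0,0],
    [1,0,12,-95,0,0,0],
    [1,0,17,-135,0,0,0],
    [1,0,22,-175,0,0,0],
    [1,0,27,-215,0,0,0],
    [1,1,31,-250,0,0,0],
    [1,1,35,-280,0,0,0],
  ],
)

```text
clock: 6.53
position: [0.3834, 0.2387, 0.3937]
eef_rot: [2.608, 1.555, 0.102]
force: [0.6, 0.2, -1.5]
width: 0.0115
```

```bash
cat >> data.txt <<'E'
E
python3 - <<'E'
from h import *; from kin import *
st()
p,_=pour(-.49,0,.0,.06);p[2]=.36
go(p,prot(-.49,-.08))
E
```

```text
t 6.53 p [0.3834 0.2387 0.3937] x [0.475 0.88  0.005] z [ 0.11  -0.054 -0.992] q [ 0.539 -0.173  1.298 -0.111  1.947 -0.58 ] F [ 0.6  0.2 -1.5] M [0.1  0.12 0.03] w 0.0115
shift [-43.5 114.   47.9] turn [ 0.043 -0.004 -0.006] rows 3.1
```

>>> play_rows(
  moves=[
    [1,-3,8,3,0.005,0,0],
    [1,-9,24,10,0.01,0,0],
    [1,-17,45,19,0.02,0,0],
    [1,-25,66,28,0.03,0,0],
    [1,-33,87,36,0.04,0,0],
    [1,-39,103,43,0.04,0,0],
    [1,-43,112,47,0.04,0,0],
    [1,-44,114,48,0.04,0,0],
  ],
)

```text
clock: 7.2
position: [0.4679, 0.1422, 0.3573]
eef_rot: [2.641, 1.571, 0.065]
force: [-0.7, 0.3, -2.0]
width: 0.0118
```

```bash
python3 - <<'E'
from h import *; from kin import *
st()
for n in("top","side"): cv2.imwrite(f"pics/{n}5.png",r.read_camera(n)[:,:,::-1])
for a in ((.25,.005,.05),(.5,.015,.035),(.75,.025,.02),(.95,.03,.01),(1.05,.03,.01)): go(*pour(-.49,*a))
E
```

```text
t 7.2 p [0.4679 0.1422 0.3573] x [0.477 0.879 0.002] z [ 0.071 -0.037 -0.997] q [ 0.25  -0.084  1.288 -0.056  1.877 -0.841] F [-0.7  0.3 -2. ] M [ 0.13  0.18 -0.06] w 0.0118
shift [ 0.5 -0.1  8.2] turn [ 0.332 -0.004 -0.006] rows 2.7
shift [  0.6   6.2 -11.6] turn [ 0.582 -0.005 -0.005] rows 4.7
shift [  0.8  20.3 -26. ] turn [ 0.832 -0.006 -0.005] rows 6.7
shift [  0.9  39.4 -34.2] turn [ 1.032 -0.006 -0.004] rows 8.3
shift [  1.   53.  -41.1] turn [ 1.132 -0.006 -0.004] rows 9.1
```

View pics/top5.png

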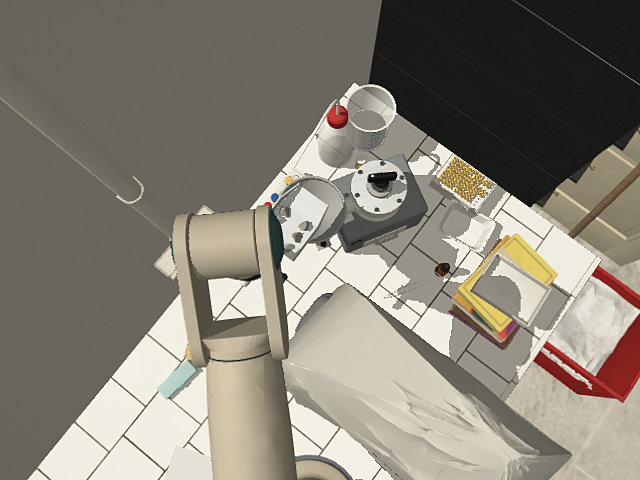

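View pics/side5.png

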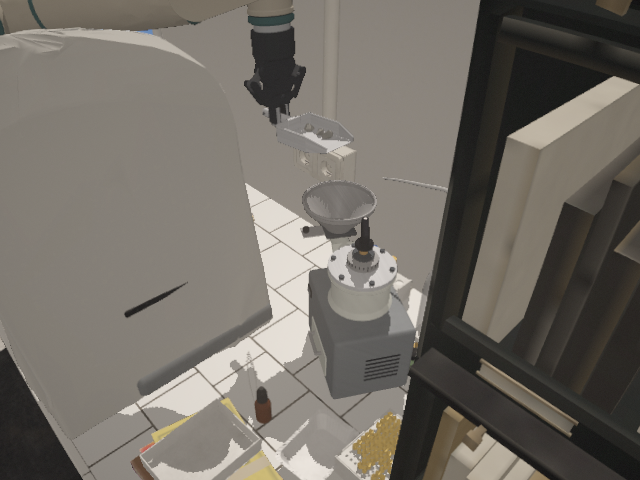

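>>> play_rows(
  moves=[
    [1,0,0,3,0.12,0,0],
    [1,0,0,6,0.23,0,0],
    [1,0,0,8,0.33,0,0],
    [1,0,3,-2,0.45,0,0],
    [1,1,6,-11,0.58,0,0],
    [1,1,13,-19,0.7,0,0],
    [1,1,20,-26,0.83,0,0],
    [1,1,30,-30,0.93,0,0],
  ],
)

```text
clock: 7.97
position: [0.4918, 0.1316, 0.3924]
eef_rot: [-2.018, -1.209, 0.543]
force: [0.9, 1.3, -1.7]
width: 0.0118
```

```bash
python3 - <<'E'
from h import *; from kin import *
st()
for n in("top","side"): cv2.imwrite(f"pics/{n}6.png",r.read_camera(n)[:,:,::-1])
t=cv2.imread("pics/top6.png");s=cv2.imread("pics/side6.png")
cv2.imwrite("pics/m9.png",np.hstack([cv2.resize(t[150:310,220:400],(400,356)),cv2.resize(s[0:270,100:403],(400,356))]))
for a in ((.95,.03,.01),(1.05,.03,.01)): go(*pour(-.49,*a))
E
```

```text
t 7.97 p [0.4918 0.1316 0.3924] x [0.474 0.881 0.004] z [-0.661  0.359 -0.659] q [-0.009  0.513  0.721  0.72   2.576 -0.602] F [ 0.9  1.3 -1.7] M [-0.23 -0.43 -0.07] w 0.0118
shift [ -0.7  -2.7 -11.7] turn [ 0.091 -0.005 -0.006] rows 0.7
shift [ -0.6  -0.2 -26.8] turn [ 0.191 -0.005 -0.005] rows 1.5
```

View pics/m9.png

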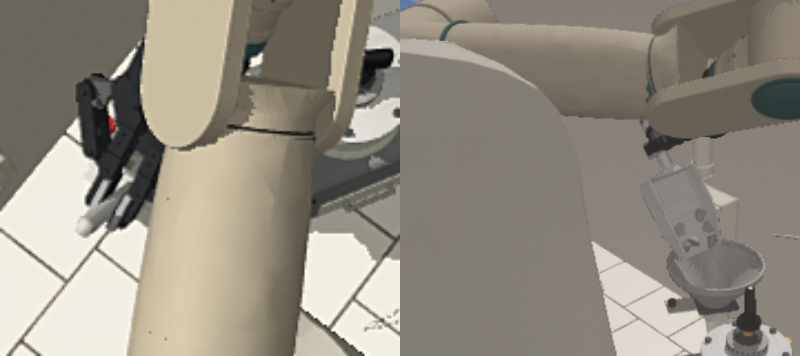

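>>> play_rows(
  moves=[
    [1,0,-1,-14,0.07,0,0],
    [1,0,0,-22,0.14,0,0],
    [1,0,0,-26,0.19,0,0],
    [1,0,0,-26,0.19,0,0],
    [1,0,0,-26,0.19,0,0],
  ],
)

```text
clock: 8.48
position: [0.5108, 0.1225, 0.4037]
eef_rot: [-1.859, -1.106, 0.639]
force: [0.3, -0.1, -1.3]
width: 0.0116
```

```bash
python3 - <<'E'
from h import *; from kin import *
st()
for n in("side",): cv2.imwrite(f"pics/{n}7.png",r.read_camera(n)[:,:,::-1])
s=cv2.imread("pics/side7.png")
cv2.imwrite("pics/m10.png",cv2.resize(s[80:260,240:440],None,fx=3,fy=3))
E
```

```text
t 8.48 p [0.5108 0.1225 0.4037] x [ 0.477  0.879 -0.001] z [-0.761  0.412 -0.501] q [-0.041  0.671  0.568  1.046  2.687 -0.331] F [ 0.3 -0.1 -1.3] M [-0.21 -0.48 -0.01] w 0.0116
```

View pics/m10.png

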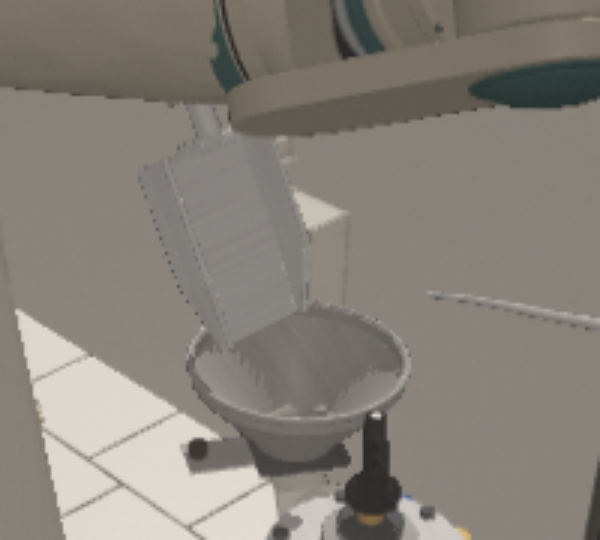

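```bash
python3 - <<'E'
from h import *; from kin import *
q=r.state()["joint_positions"]
for p,Rt in (([.50,.128,.43],prot(-.49,.95)),([.47,.15,.42],prot(-.49,.5)),([.44,.18,.40],prot(-.49,.0)),([.384,.239,.30],prot(-.49,.0))):
    q,e=ik(np.array(p),Rt,q);print(q.round(2),round(e,4));go(p,Rt)
E
```

```text
[-0.02  0.61  0.56  0.97  2.68 -0.37] 0.0
shift [ -0.2 -28.   -2.6] turn [-0.095 -0.005 -0.004] rows 0.8
[ 0.08  0.29  0.83  0.4   2.41 -0.75] 0.0
shift [  4.9 -37.9  34.3] turn [-0.545 -0.004 -0.005] rows 4.4
[ 0.31 -0.05  1.17  0.    2.02 -0.77] 0.0
shift [ 17.  -41.   79.5] turn [-1.045 -0.003 -0.006] rows 8.4
[ 0.47 -0.16  1.47  0.    1.83 -0.61] 0.0
shift [ 42.2   6.6 196.6] turn [-1.045 -0.003 -0.006] rows 8.4
```

>>> play_rows(
  moves=[
    [1,0,-28,-3,-0.095,0,0],
    [1,2,-34,15,-0.22,0,0],
    [1,3,-36,25,-0.34,0,0],
    [1,4,-37,30,-0.45,0,0],
    [1,5,-38,34,-0.545,0,0],
    [1,9,-39,48,-0.67,0,0],
    [1,12,-40,60,-0.79,0,0],
    [1,15,-41,70,-0.92,0,0],
  ],
)

```text
clock: 9.2
position: [0.4452, 0.174, 0.4068]
eef_rot: [-2.608, -1.559, 0.089]
force: [0.1, 1.6, -0.9]
width: 0.0117
```

```bash
python3 - <<'E'
from h import *; from kin import *
st();go([.384,.239,.25],prot(-.49,.0));go([.384,.239,.04],prot(-.485,.0))
E
```

```text
t 9.2 p [0.4452 0.174  0.4068] x [0.474 0.881 0.002] z [-0.102  0.057 -0.993] q [ 0.248  0.018  1.091  0.094  2.116 -0.784] F [ 0.1  1.6 -0.9] M [ 0.05  0.01 -0.02] w 0.0117
shift [ 27.9 -65.7 165.7] turn [-0.117 -0.002 -0.003] rows 4.3
shift [ 27.5 -41.1 374.3] turn [-0.117 -0.003 -0.008] rows 9.1
```

>>> play_rows(
  moves=[
    [1,28,-66,166,-0.117,0,0],
    [1,28,-66,166,-0.117,0,0],
    [1,28,-66,166,-0.117,0,0],
    [1,28,-66,166,-0.117,0,0],
    [1,28,-66,166,-0.117,0,0],
    [1,28,-42,374,-0.117,0,0],
    [1,28,-42,374,-0.117,0,0],
    [1,28,-42,340,-0.117,0,0],
  ],
)

```text
clock: 9.87
position: [0.386, 0.239, 0.126]
eef_rot: [2.692, 1.616, 0.013]
force: [-0.2, 0.7, -1.3]
width: 0.0116
```

```bash
python3 - <<'E'
from h import *; from kin import *
st();go([.384,.239,.06],prot(-.485,.0));go([.384,.239,.011],prot(-.485,.0))
for n in("top","side"): cv2.imwrite(f"pics/{n}8.png",r.read_camera(n)[:,:,::-1])
t=cv2.imread("pics/top8.png");s=cv2.imread("pics/side8.png")
cv2.imwrite("pics/m11.png",np.hstack([cv2.resize(t[160:310,200:350],(400,400)),cv2.resize(s[120:270,240:390],(400,400))]))
E
```

```text
t 9.87 p [0.386 0.239 0.126] x [0.47  0.883 0.006] z [ 0.008  0.003 -1.   ] q [ 4.740e-01 -9.700e-02  1.760e+00 -1.000e-03  1.471e+00 -6.070e-01] F [-0.2  0.7 -1.3] M [0.02 0.02 0.02] w 0.0116
shift [-1.4 -2.1 66. ] turn [ 0.006 -0.006 -0.005] rows 1.6
shift [ -1.7  -2.4 115. ] turn [ 0.006 -0.006 -0.005] rows 2.8
```

View pics/m11.png

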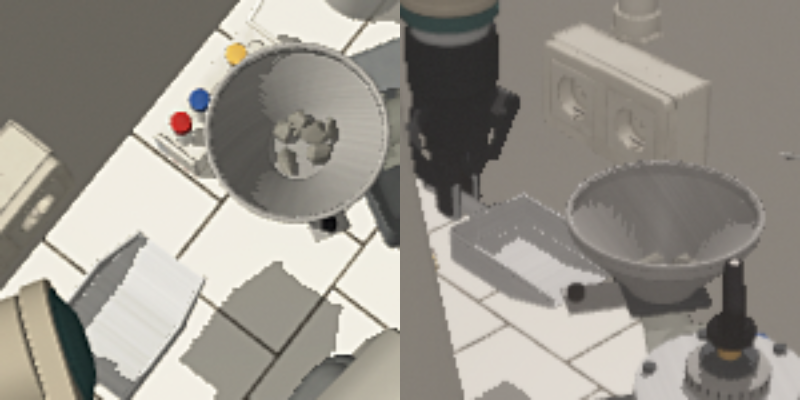

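All the chips are clustered at the hopper bottom, around (310,135) in the left crop, and the scoop is empty. I'll lower it to the bench now.

>>> play_rows(
  moves=[
    [1,-1,-2,40,0.006,-0.006,0],
    [1,-1,-2,70,0.006,-0.006,0],
    [1,-1,-2,90,0.006,-0.006,0],
    [1,-1,-2,102,0.006,-0.006,0],
    [1,-1,-2,108,0.006,-0.006,0],
    [1,-1,-2,111,0.006,-0.006,0],
    [1,-1,-2,113,0.006,-0.006,0],
    [1,-1,-2,113,0.006,-0.006,0],
  ],
)

```text
clock: 10.63
position: [0.3814, 0.2371, 0.0099]
eef_rot: [-2.694, -1.615, 0.018]
force: [-1.0, -0.7, 3.2]
width: 0.0119
```

```bash
python3 - <<'E'
from h import *
st()
E
```

```text
t 10.63 p [0.3814 0.2371 0.0099] x [ 0.471  0.882 -0.009] z [-0.01  -0.005 -1.   ] q [ 0.474  0.057  1.86  -0.     1.235 -0.606] F [-1.  -0.7  3.2] M [-0.21 -0.17 -0.2 ] w 0.0119
```

>>> play_rows(
  moves=[
    [1,0,0,0,0.01,0.01,0],
    [0.8,0,0,0,0,0,0],
    [0.5,0,0,0,0,0,0],
    [0.5,0,0,0,0,0,0],
    [0.5,0,0,0,0,0,0],
    [0.5,0,0,0,0,0,0],
  ],
)

```text
clock: 11.13
position: [0.3813, 0.2371, 0.0098]
eef_rot: [-2.694, -1.615, 0.018]
force: [0.9, 0.1, -0.0]
width: 0.0427
```

```bash
python3 - <<'E'
from h import *; from kin import *
st(); go([.384,.239,.60],down(1.08)); go([.384,.239,.32],down(1.08))
E
```

```text
t 11.13 p [0.3813 0.2371 0.0098] x [ 0.471  0.882 -0.009] z [-0.01  -0.005 -1.   ] q [ 0.474  0.057  1.86  -0.     1.236 -0.606] F [ 0.9  0.1 -0. ] M [ 0.    0.   -0.05] w 0.0427
shift [  -2.6   -2.4 -590.2] turn [-0.007  0.009  0.   ] rows 14.2
shift [   0.    -0.6 -310.2] turn [-0.007  0.009  0.   ] rows 7.4
```

>>> play_rows(
  moves=[
    [0.5,0,0,-10,0,0,0],
    [0.5,0,0,-30,0,0,0],
    [0.5,0,0,-65,-0.007,0.009,0],
    [0.5,0,0,-400,-0.007,0.009,0],
    [0.5,0,0,-400,-0.007,0.009,0],
    [0.5,0,0,-400,-0.007,0.009,0],
    [0.5,0,0,-400,-0.007,0.009,0],
    [0.5,0,0,-400,-0.007,0.009,0],
  ],
)

```text
clock: 11.8
position: [0.3835, 0.2382, 0.2862]
eef_rot: [2.694, 1.615, 0.001]
force: [1.1, 1.3, -0.1]
width: 0.0425
```

```bash
python3 - <<'E'
from h import *; from kin import *
st()
for n in("top","side"): cv2.imwrite(f"pics/{n}9.png",r.read_camera(n)[:,:,::-1])
t=cv2.imread("pics/top9.png");s=cv2.imread("pics/side9.png")
cv2.imwrite("pics/m12.png",np.hstack([cv2.resize(t[160:350,180:370],(400,400)),cv2.resize(s[120:310,200:390],(400,400))]))
q=r.state()["joint_positions"]
for p,y in(([.40,.23,.43],1.0),([.55,.1,.45],.6),([.674,-.053,.43],.22),([.674,-.053,.34],.22),([.674,-.053,.283],.22),([.674,-.053,.283],-1.05),([.674,-.053,.283],-2.3)):
    q,e=ik(np.array(p),down(y),q);a,b,w=links(q);print(p,q.round(2),round(e,4),"e",a.round(2),"w",w.round(2));go(p,down(y))
E
```

```text
t 11.8 p [0.3835 0.2382 0.2862] x [0.471 0.882 0.   ] z [ 0.001 -0.    -1.   ] q [ 4.740e-01 -1.640e-01  1.500e+00 -1.000e-03  1.804e+00 -6.060e-01] F [ 1.1  1.3 -0.1] M [-0.04 -0.04  0.  ] w 0.0425
[0.4, 0.23, 0.43] [ 0.44 -0.07  1.13  0.    2.09 -0.56] 0.0 e [-0.04  0.02  0.56] w [0.4  0.23 0.71]
shift [   0.    18.2 -138.1] turn [ 0.008 -0.011  0.08 ] rows 3.3
[0.55, 0.1, 0.45] [ 0.11  0.24  0.76  0.    2.15 -0.49] 0.0 e [0.08 0.04 0.55] w [0.55 0.1  0.73]
shift [ -43.8  211.9 -156.9] turn [ 0.006 -0.013  0.48 ] rows 6.4
[0.674, -0.053, 0.43] [-0.13  0.68  0.21  0.    2.25 -0.35] 0.0 e [0.23 0.01 0.48] w [ 0.67 -0.05  0.71]
shift [-120.5  393.2 -136.3] turn [ 0.003 -0.014  0.86 ] rows 10.4
[0.674, -0.053, 0.34] [-0.13  0.53  0.61 -0.    2.   -0.35] 0.0 e [0.18 0.01 0.51] w [ 0.67 -0.05  0.62]
shift [-121.5  392.5  -46.3] turn [ 0.003 -0.014  0.86 ] rows 9.9
[0.674, -0.053, 0.283] [-0.13  0.5   0.77 -0.    1.87 -0.35] 0.0 e [0.17 0.01 0.51] w [ 0.67 -0.05  0.56]
shift [-122.1  392.    10.7] turn [ 0.003 -0.014  0.86 ] rows 9.8
[0.674, -0.053, 0.283] [-0.13  0.5   0.77 -0.    1.87  0.92] 0.0 e [0.17 0.01 0.51] w [ 0.67 -0.05  0.56]
shift [-122.1  392.    10.7] turn [-0.007 -0.015  2.13 ] rows 17.0
[0.674, -0.053, 0.283] [-0.13  0.5   0.77  0.    1.87  2.17] 0.0 e [0.17 0.01 0.51] w [ 0.67 -0.05  0.56]
shift [-122.1  392.    10.7] turn [ 0.017  0.01  -2.903] rows 23.2
```

View pics/m12.png

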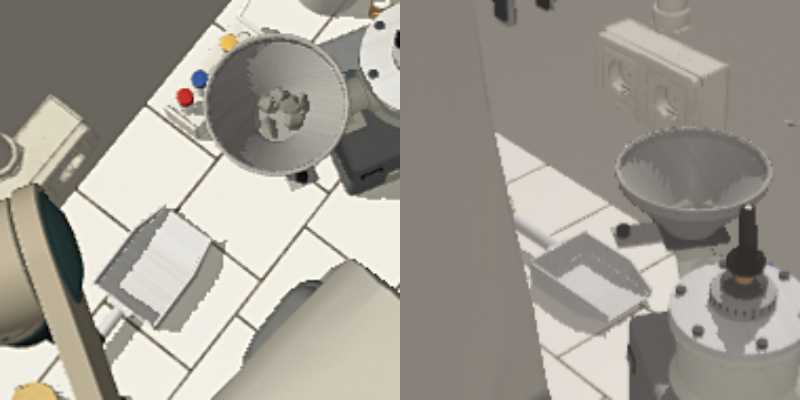

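>>> play_rows(
  moves=[
    [0.5,0,18,-138,0,0,0.08],
    [0.5,0,18,-138,0,0,0.08],
    [0.5,0,18,-138,0,0,0.08],
    [0.5,-44,212,-157,0,0,0.48],
    [0.5,-44,212,-157,0,0,0.48],
    [0.5,-44,212,-157,0,0,0.48],
    [0.5,-44,212,-157,0,0,0.48],
    [0.5,-44,212,-157,0,0,0.48],
  ],
)

```text
clock: 12.57
position: [0.5509, 0.098, 0.4506]
eef_rot: [-3.0, -0.925, -0.022]
force: [0.3, 0.8, 0.2]
width: 0.0427
```

```bash
python3 - <<'E'
from h import *; from kin import *
st();go([.674,-.053,.43],down(.22))
E
```

```text
t 12.57 p [0.5509 0.098  0.4506] x [0.826 0.563 0.014] z [ 0.013  0.006 -1.   ] q [ 0.108  0.229  0.766  0.005  2.133 -0.488] F [0.3 0.8 0.2] M [ 0.02 -0.03 -0.  ] w 0.0427
shift [ 16.4 194.1  21.3] turn [-0.    -0.014  0.378] rows 4.7
```

>>> play_rows(
  moves=[
    [0.5,16,194,21,0,-0.014,0.378],
    [0.5,16,194,21,0,-0.014,0.378],
    [0.5,16,194,21,0,-0.014,0.378],
    [0.5,16,194,21,0,-0.014,0.378],
    [0.5,16,194,21,0,-0.014,0.378],
    [0.5,16,194,21,0,-0.014,0.378],
    [0.5,16,194,21,0,-0.014,0.378],
  ],
)

```text
clock: 13.15
position: [0.6751, -0.055, 0.4257]
eef_rot: [-3.121, -0.341, 0.01]
force: [-0.2, -0.4, 0.1]
width: 0.0428
```

```bash
python3 - <<'E'
from h import *; from kin import *
st()
m=r.camera_model("wrist");cv2.imwrite("pics/w9.png",r.read_camera("wrist")[:,:,::-1])
np.save("w9T.npy",m["T"])
cv2.imwrite("pics/side10.png",r.read_camera("side")[:,:,::-1])
E
```

```text
t 13.15 p [ 0.6751 -0.055   0.4257] x [ 0.976  0.216 -0.006] z [-0.007  0.001 -1.   ] q [-0.136  0.689  0.207  0.     2.253 -0.354] F [-0.2 -0.4  0.1] M [ 0.04  0.   -0.05] w 0.0428
```

View pics/w9.png

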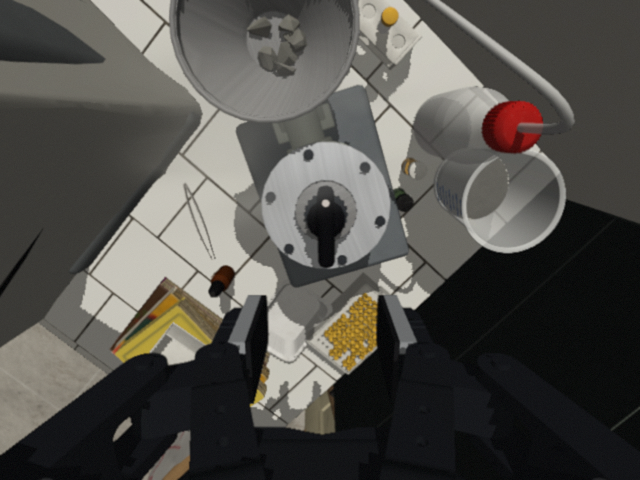

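View pics/side10.png

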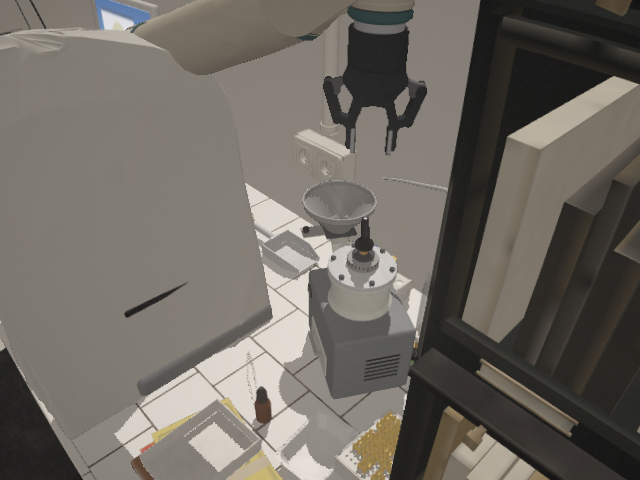

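```bash
python3 - <<'E'
from h import *
w=cv2.imread("pics/w9.png")
cv2.imwrite("pics/m13.png",cv2.resize(w[175:285,260:400],None,fx=5.5,fy=5.5,interpolation=cv2.INTER_CUBIC))
g=w.max(2)[175:285,260:400];m=((g<30)*255).astype(np.uint8)
m[:, :]=m
n,l,stt,c=cv2.connectedComponentsWithStats(m)
for i in range(1,n):
    if stt[i,4]>60: print(stt[i],c[i]+[260,175])
E
```

```text
[  47   30   38   62 1355] [326.08782288 231.00073801]
```

View pics/m13.png

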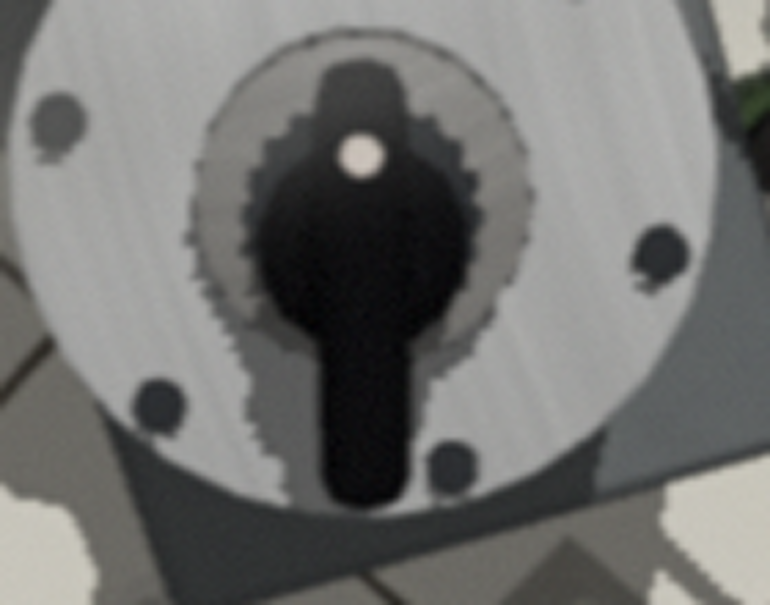

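```bash
python3 - <<'E'
from h import *
m=dict(r.camera_model("wrist"));m["T"]=np.load("w9T.npy")
px=(np.array([[361,155],[366,507],[361,130]])+.5)/5.5-.5+[260,175]
P=onz(m,px,.304);print(P.round(4));d=P[0]-P[1];print("dir",np.arctan2(d[1],d[0]),"center from end",P[1]+28e-3*d/np.linalg.norm(d), np.linalg.norm(d))
# chamber circle from bolts & edges? 
c=P[1]+28e-3*d/np.linalg.norm(d)
for p in (c,np.array([.674,-.053,0])): go([p[0],p[1],.30],down(np.arctan2(d[1],d[0])-np.pi/2))
E
```

```text
[[ 0.6727 -0.0334  0.304 ]
 [ 0.6833 -0.0779  0.304 ]
 [ 0.672  -0.0304  0.304 ]]
dir 1.805560549447294 center from end [ 0.67680153 -0.0506913   0.304     ] 0.045809215267842734
shift [  3.9  -1.  131. ] turn [-0.    -0.    -0.014] rows 3.1
shift [  0.6   0.6 131. ] turn [-0.    -0.    -0.014] rows 3.1
```

>>> play_rows(
  moves=[
    [0.5,2,0,40,0,0,-0.014],
    [0.5,2,0,75,0,0,-0.014],
    [0.5,2,0,100,0,0,-0.014],
    [0.5,2,0,115,0,0,-0.014],
    [0.5,2,0,125,0,0,-0.014],
    [0.5,2,0,125,0,0,-0.014],
  ],
)

```text
clock: 13.75
position: [0.6736, -0.0504, 0.3059]
eef_rot: [-3.119, -0.371, 0.001]
force: [-0.2, -0.6, -0.5]
width: 0.0429
```

```bash
python3 - <<'E'
from h import *; from kin import *
st()
cv2.imwrite("pics/w10.png",r.read_camera("wrist")[:,:,::-1])
cv2.imwrite("pics/side11.png",r.read_camera("side")[:,:,::-1])
a=cv2.imread("pics/w10.png");b=cv2.imread("pics/side11.png")
cv2.imwrite("pics/m14.png",np.hstack([cv2.resize(a[150:420,180:480],(400,360)),cv2.resize(b[:288,120:440],(400,360))]))
e=r.state()["effort"];print(e.round(1))
E
```

```text
t 13.75 p [ 0.6736 -0.0504  0.3059] x [ 0.972  0.235 -0.   ] z [-0.001  0.001 -1.   ] q [-0.13   0.51   0.708  0.     1.925 -0.366] F [-0.2 -0.6 -0.5] M [-0.04 -0.01  0.05] w 0.0429
[ -0.  -53.8 -34.1   0.   -0.1   0. ]
```

View pics/m14.png

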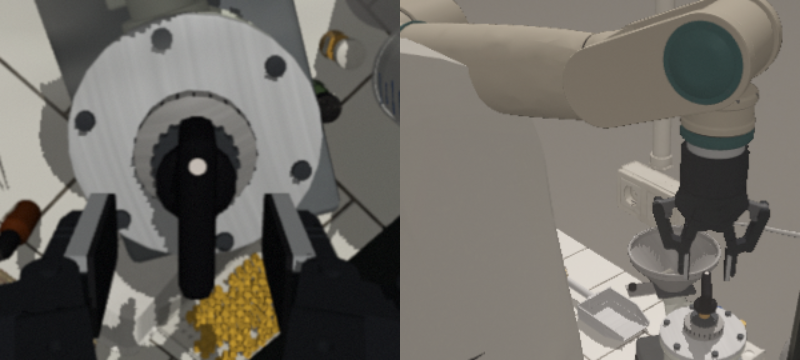

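>>> play_rows(
  moves=[
    [0.5,2,1,10,0,0,0],
    [0.5,2,1,18,0,0,0],
    [0.5,2,1,23,0,0,0],
    [0.5,2,1,23,0,0,0],
    [0.8,2,1,23,0,0,0],
    [1,2,1,23,0,0,0],
    [1,2,1,23,0,0,0],
    [1,2,1,23,0,0,0],
  ],
)

```text
clock: 14.52
position: [0.6765, -0.0516, 0.2864]
eef_rot: [3.119, 0.37, 0.005]
force: [-4.0, -1.1, 1.6]
width: 0.0105
```

```bash
python3 - <<'E'
from h import *; from kin import *
st(); print(r.state()["effort"].round(1))
E
```

```text
t 14.52 p [ 0.6765 -0.0516  0.2864] x [0.972 0.234 0.003] z [ 0.003 -0.    -1.   ] q [-0.131  0.508  0.749  0.     1.881 -0.367] F [-4.  -1.1  1.6] M [-0.11  0.75 -0.02] w 0.0105
[  0.6 -54.1 -36.    0.3  -1.1  -0. ]
```

>>> play_rows(
  moves=[
    [1,-1,0,0,0,0,0.1],
    [1,-1,0,0.1,0,0,0.2],
    [1,-1,0,0.2,0,0,0.32],
    [1,-1,0,0.3,0,0,0.44],
    [1,-1,0,0.4,0,0,0.56],
    [1,-1,0,0.4,0,0,0.67],
    [1,-1,0,0.5,0,0,0.77],
    [1,-1,0,0.5,0,0,0.85],
  ],
)

```text
clock: 15.18
position: [0.6776, -0.0521, 0.286]
eef_rot: [-2.99, 0.956, -0.015]
force: [12.1, -1.5, -3.1]
width: 0.0104
```

```bash
python3 - <<'E'
from h import *; from kin import *
st(); T=toolrot().as_matrix();print("yaw",np.arctan2(T[1,0],T[0,0]))
E
```

```text
t 15.18 p [ 0.6776 -0.0521  0.286 ] x [ 0.815 -0.58   0.008] z [ 0.01  -0.001 -1.   ] q [-0.131  0.506  0.753  0.     1.873  0.488] F [12.1 -1.5 -3.1] M [-0.34 -2.12  0.14] w 0.0104
yaw -0.6187877311559052
```

>>> play_rows(
  moves=[
    [1,1.6,-1.2,0,0,0,0.08],
    [1,1.6,-1.2,0,0,0,0.16],
    [1,1.6,-1.2,0,0,0,0.24],
    [1,1.6,-1.2,0,0,0,0.3],
    [1,1.6,-1.2,0,0,0,0.36],
    [1,1.6,-1.2,0,0,0,0.36],
  ],
)

```text
clock: 15.68
position: [0.6788, -0.0527, 0.2856]
eef_rot: [-2.768, 1.482, -0.01]
force: [-5.9, -2.3, -0.8]
width: 0.0102
```

```bash
python3 - <<'E'
from h import *; from kin import *
st(); T=toolrot().as_matrix();print("yaw",np.arctan2(T[1,0],T[0,0]))
E
```

```text
t 15.68 p [ 0.6788 -0.0527  0.2856] x [ 0.555 -0.832  0.005] z [ 0.007 -0.002 -1.   ] q [-1.310e-01  5.120e-01  7.450e-01 -1.000e-03  1.878e+00  8.510e-01] F [-5.9 -2.3 -0.8] M [-0.44  1.08 -0.11] w 0.0102
yaw -0.9829184940536435
```

>>> play_rows(
  moves=[
    [1,0,0,0,0,0,0.04],
    [1,0,0,0,0,0,0.08],
    [1,0,0,0,0,0,0.12],
    [1,0,0,0,0,0,0.12],
  ],
)

```text
clock: 16.02
position: [0.6787, -0.0529, 0.2857]
eef_rot: [-2.674, 1.646, -0.01]
force: [-1.4, -2.3, -0.4]
width: 0.0106
```

```bash
python3 - <<'E'
from h import *; from kin import *
st(); T=toolrot().as_matrix();print("yaw",np.arctan2(T[1,0],T[0,0]))
E
```

```text
t 16.02 p [ 0.6787 -0.0529  0.2857] x [ 0.451 -0.893  0.005] z [ 0.006 -0.002 -1.   ] q [-1.320e-01  5.130e-01  7.450e-01 -1.000e-03  1.878e+00  9.710e-01] F [-1.4 -2.3 -0.4] M [-0.35  0.38  0.88] w 0.0106
yaw -1.1033026122669403
```

>>> play_rows(
  moves=[
    [1,0,0,0,0,0,0.04],
    [1,0,0,0,0,0,0.06],
    [1,0,0,0,0,0,0.06],
    [1,0,0,0,0,0,0.06],
  ],
)

```text
clock: 16.35
position: [0.6787, -0.0529, 0.2857]
eef_rot: [-2.625, 1.722, -0.01]
force: [-1.8, -1.2, -0.9]
width: 0.0104
```

```bash
python3 - <<'E'
from h import *; from kin import *
st(); T=toolrot().as_matrix();print("yaw",np.arctan2(T[1,0],T[0,0]))
cv2.imwrite("pics/w12.png",r.read_camera("wrist")[:,:,::-1])
a=cv2.imread("pics/w12.png")
cv2.imwrite("pics/m15.png",cv2.resize(a[180:420,180:480],None,fx=2.4,fy=2.4))
e=r.read_camera("top");cv2.imwrite("pics/top12.png",e[:,:,::-1])
E
```

```text
t 16.35 p [ 0.6787 -0.0529  0.2857] x [ 0.398 -0.917  0.005] z [ 0.006 -0.002 -1.   ] q [-1.310e-01  5.130e-01  7.440e-01 -1.000e-03  1.878e+00  1.029e+00] F [-1.8 -1.2 -0.9] M [-0.49  0.38  1.49] w 0.0104
yaw -1.1611721860222588
```

View pics/m15.png

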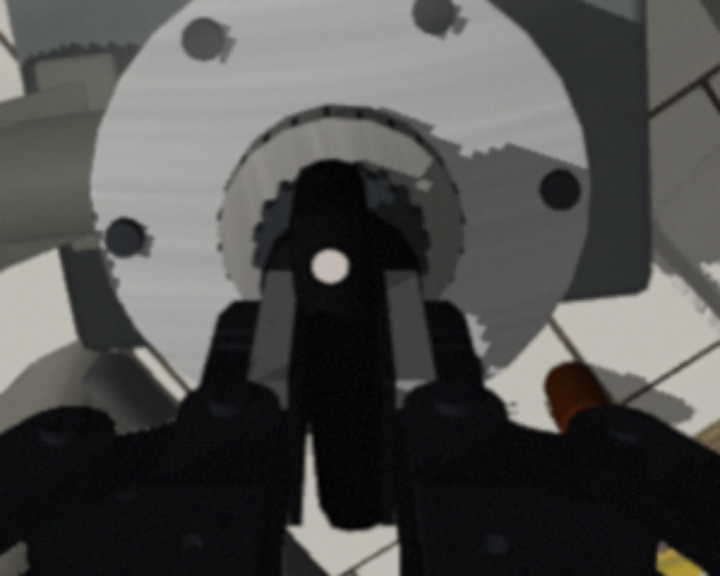

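>>> play_rows(
  moves=[
    [1,0,0,0,0,0,-0.05],
    [1,0,0,0,0,0,-0.13],
    [1,0,0,0,0,0,-0.24],
    [1,0,0,-0.1,0,0,-0.36],
    [1,0,0,-0.2,0,0,-0.48],
    [1,0,0,-0.3,0,0,-0.6],
    [1,0,0,-0.4,0,0,-0.72],
    [1,0,0,-0.5,0,0,-0.82],
  ],
)

```text
clock: 17.12
position: [0.6779, -0.0519, 0.2861]
eef_rot: [-3.097, 0.526, -0.006]
force: [-7.7, 3.7, -0.3]
width: 0.0102
```

```bash
python3 - <<'E'
from h import *; from kin import *
st(); T=toolrot().as_matrix();y=np.arctan2(T[1,0],T[0,0]);print("yaw",y,"to go",.515-y)
E
```

```text
t 17.12 p [ 0.6779 -0.0519  0.2861] x [ 0.944 -0.33   0.003] z [ 0.004 -0.    -1.   ] q [-0.131  0.512  0.744  0.     1.882  0.205] F [-7.7  3.7 -0.3] M [ 0.63  1.43 -0.09] w 0.0102
yaw -0.33622011948354413 to go 0.8512201194835441
```

>>> play_rows(
  moves=[
    [1,-0.9,0,-0.1,0,0,-0.1],
    [1,-0.9,0,-0.1,0,0,-0.2],
    [1,-0.9,0,-0.2,0,0,-0.32],
    [1,-0.9,0,-0.2,0,0,-0.44],
    [1,-0.9,0,-0.3,0,0,-0.56],
    [1,-0.9,0,-0.4,0,0,-0.67],
    [1,-0.9,0,-0.5,0,0,-0.78],
    [1,-0.9,0,-0.5,0,0,-0.85],
  ],
)

```text
clock: 17.78
position: [0.6761, -0.0518, 0.2866]
eef_rot: [3.037, 0.804, 0.001]
force: [-7.9, -1.1, 1.2]
width: 0.0102
```

>>> play_rows(
  moves=[
    [1,0,0,0,0,0,0],
    [1,0,0,0,0,0,0],
    [1,0,0,0,0,0,0],
  ],
)

```text
clock: 18.03
position: [0.6759, -0.0518, 0.2866]
eef_rot: [3.037, 0.801, 0.0]
force: [-3.8, -1.2, -0.4]
width: 0.0103
```

```bash
python3 - <<'E'
from h import *; from kin import *
st(); T=toolrot().as_matrix();y=np.arctan2(T[1,0],T[0,0]);print("yaw",y,"to go",.515-y)
m=r.camera_model("wrist");np.save("w13T.npy",m["T"])
cv2.imwrite("pics/w13.png",r.read_camera("wrist")[:,:,::-1])
a=cv2.imread("pics/w13.png")
cv2.imwrite("pics/m16.png",cv2.resize(a[180:420,180:480],None,fx=2.4,fy=2.4))
for n in("top","side"): cv2.imwrite(f"pics/{n}13.png",r.read_camera(n)[:,:,::-1])
t=cv2.imread("pics/top13.png");s=cv2.imread("pics/side13.png")
cv2.imwrite("pics/m17.png",np.hstack([cv2.resize(t[130:350,190:480],(400,303)),cv2.resize(s[130:430,200:480],(325,303))]))
print(onz(m,(np.array([[330,265],[355,520]])+.5)/2.4-.5+[180,180],.304))
E
```

```text
t 18.03 p [ 0.6759 -0.0518  0.2866] x [0.87  0.493 0.   ] z [ 0. -0. -1.] q [-0.131  0.509  0.747 -0.     1.885 -0.647] F [-3.8 -1.2 -0.4] M [-0.02  0.68  0.03] w 0.0103
yaw 0.5157068409915887 to go -0.0007068409915886864
[[ 0.66611978 -0.03583405  0.304     ]
 [ 0.69070565 -0.07159524  0.304     ]]
```

View pics/m16.png

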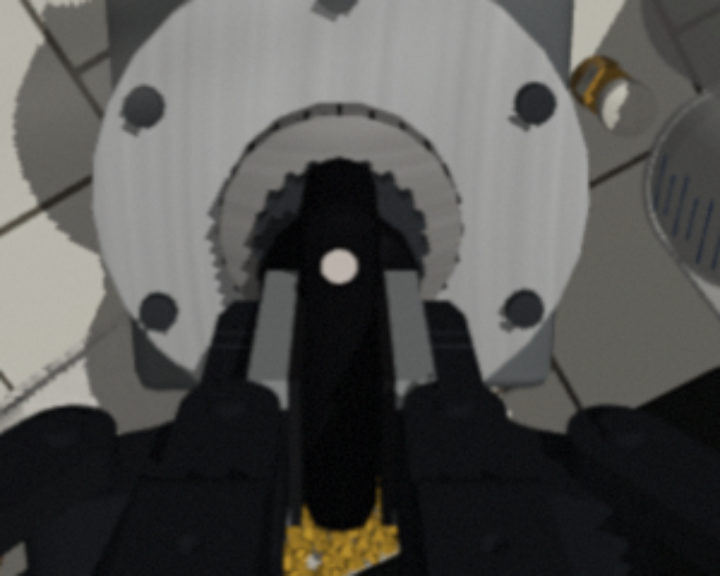

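View pics/m17.png

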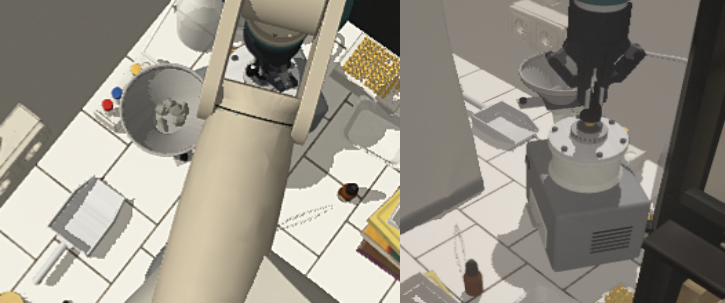

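The bar sits square in the jaws (dot at (339,265), far end at (341,528)). The scoop stands on the bench, the chips are at the hopper bottom, and the bottle is in place.

```bash
python3 - <<'E'
from plant import r
print(r.sign_off())
E
```

```text
the job is handed in; nothing more can be done
None
```

I finished the job and handed it in at about 18 s of the 67 s allowed; the sign-off gave no verdict.

- **Chips and scoop:** I tipped the chips into the hopper. The pictures afterwards show them heaped at the hopper bottom and the scoop empty. They overlap there, so I did not count all six one by one. The scoop stands level and let go on the bench at its original spot, about 0.28 m from the mill.
- **Thumbscrew:** I turned it clockwise until the torque rose to 1.5 N m with the tool still pushing, so it was on its stop. I then backed it off until the bar stood about 1.58 rad from the stop. That figure comes from the tool's yaw, corrected for the bar's slight skew in the jaws at the stop as seen in the wrist picture. The target was 1.57 ± 0.25.
- **Final grip:** The gripper is still closed on the bar, with the opening reading 10.3 mm, side force about 4 N and almost no twist on the screw. I did not measure the finger force itself; the grip setting is 60 N.
- **Bystanders:** The dropper bottle looks unmoved in the last pictures. I did not measure the two vials separately, and no unexpected contact force showed up in the readings.
- **Measurement disagreement:** The top and wrist cameras put the screw axis 2 to 3 mm apart. I corrected for this during turning by following the side force, which peaked at about 12 N.

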